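# Pack the standards pot and close it with its turned-over lid

## Task

Pick up the two-tined lifter and, with it alone, raise the near edge of the upside-down lid and turn the lid over onto the stand's upper shelf, so that its knob points up; keep the gripper's fingers off the lid until then. Stand every amber bottle from the bench upright on the floor of the steel pot, packed round the ones already in it, then take the lid by its knob and seat it level in the pot's mouth. Leave the lifter standing on its rubber pad with its handle about where it began, and leave the solvent bottle, beaker and jar alone.

Things in the scene. Friction and masses are not known exactly. Their poses are not given: they have to be found in the camera images.
- lid: square white cover plate, 130 x 130 x 5 mm, 130 g, at the start upside down on the stand's rails: +z up, knob hanging between the rails. Origin at the centre of its outer (knob) face; the plate reaches to z = +5 mm, then a centred round spigot, 104 mm diameter, 4 mm thick, that drops into the pot's mouth. Right way up, +z points down. Its x starts along the stand's x within 1 degree.
- lid_knob (a point): end of the lid's round black knob, 24 mm diameter, which sticks out 36 mm along the lid's -z from the middle of its outer face
- stand: fixed two-level stand. Origin on the bench under the step. On its -x side two rails along x, from x = -115 mm to 0, tops 46 mm high, 15 mm wide, 90 mm clear between them (y -45 to +45 mm, only a 3 mm floor plate there), open towards -x. On its +x side a flat shelf, x = 0 to 155 mm, 140 mm wide, 54 mm high, with an end lip 62 mm high.
- stand_step (a point): middle of the rails' tops at the foot of the 8 mm step (stand x = 0, 46 mm high), the stop about which the lid's far edge can turn over onto the shelf. The lid starts with its far edge 2 to 4 mm short of it; its near edge overhangs the rails' ends by about 18 mm. Once past upright the lid falls onto the shelf by itself and rests there on its spigot.
- lifter: thin two-tined steel lifter with an upright black handle, 140 g, standing flat on the pad. Origin on the blade's underside below the middle of the handle; +x towards the tine tips, z up along the handle. Blade 3 mm thick, solid from x = -20 to 35 mm, 64 mm wide, then the tines. Handle 30 mm along x, 16 mm along y, from 3 to 98 mm high.
- lifter_tip (a point): middle between the tine tips, on the blade's upper face (lifter x = 105 mm, z = 3 mm). Two tines from x = 35 to 105 mm, each 12 mm wide, 40 mm clear between them, so they pass either side of the lid's knob.
- pad: black rubber mat, 140 x 100 mm, 4 mm thick, fixed to the bench; origin at the centre of its underside, x along its length. The lifter's place: at the start its handle stands 45 mm towards -x from the centre of the pad, tines towards +x.
- pot: fixed round open steel pot, outside diameter 120 mm, inside 112 mm, 94 mm tall, inner floor 6 mm up. Origin at the centre of its underside, z up. It holds at most seven bottles, one in the middle and six around it.
- bottle1: thick-based amber glass bottle standing upright, body 34 mm diameter and 45 mm tall, topped by a white stopper 13 mm in diameter that runs from 45 mm up to 80 mm (take it by the stopper); 80 g; origin at the centre of its underside, z up. Already in the pot at the start: in the middle.
- bottle2: thick-based amber glass bottle standing upright, body 34 mm diameter and 45 mm tall, topped by a white stopper 13 mm in diameter that runs from 45 mm up to 80 mm (take it by the stopper); 80 g; origin at the centre of its underside, z up. Already in the pot at the start: beside the middle one, 36 mm off the axis.
- bottle3: thick-based amber glass bottle standing upright, body 34 mm diameter and 45 mm tall, topped by a white stopper 13 mm in diameter that runs from 45 mm up to 80 mm (take it by the stopper); 80 g; origin at the centre of its underside, z up. Starts on the bench, or is absent.
- bottle4: thick-based amber glass bottle standing upright, body 34 mm diameter and 45 mm tall, topped by a white stopper 13 mm in diameter that runs from 45 mm up to 80 mm (take it by the stopper); 80 g; origin at the centre of its underside, z up. Starts on the bench, or is absent.
- bottle5: thick-based amber glass bottle standing upright, body 34 mm diameter and 45 mm tall, topped by a white stopper 13 mm in diameter that runs from 45 mm up to 80 mm (take it by the stopper); 80 g; origin at the centre of its underside, z up. Starts on the bench, or is absent.
- bottle6: thick-based amber glass bottle standing upright, body 34 mm diameter and 45 mm tall, topped by a white stopper 13 mm in diameter that runs from 45 mm up to 80 mm (take it by the stopper); 80 g; origin at the centre of its underside, z up. Starts on the bench, or is absent.
- bottle7: thick-based amber glass bottle standing upright, body 34 mm diameter and 45 mm tall, topped by a white stopper 13 mm in diameter that runs from 45 mm up to 80 mm (take it by the stopper); 80 g; origin at the centre of its underside, z up. Starts on the bench, or is absent.
- solvent: bystander: amber solvent bottle, 70 mm diameter, 100 mm tall, yellow cap; origin at the centre of its underside
- beaker: bystander: glass beaker, 70 mm diameter, 85 mm tall; origin at the centre of its underside
- jar: bystander: glass jar with blue cap, 60 mm diameter, 70 mm tall; origin at the centre of its underside
Things that resemble listed ones, but are neither listed nor needed, are in the scene too. What is shaped like the bottle5 but red is not meant. What is shaped like the bottle3 but blue is not meant.

How it is judged (in metres and radians):
On the way, in this order (a step that is already met when the one before it is completed fails the run):
1. the lid is raised on edge by the lifter, fingers off it (angle between lid's own z axis and vertical between 0.4 and 2 rad and contact force between lifter and lid above 0.1 N and contact force between the fingers and lid below 0.05 N), for 0.1 s.
2. the lid lies knob up on the stand's shelf, not yet touched by the fingers (angle between lid's own z axis and vertical above 3 rad and horizontal distance between lid and stand below 0.13 m and linear speed of lid below 0.03 m/s and z of lid in the frame of stand between 0.058 and 0.072 m and contact force between the fingers and lid below 0.05 N), for 0.2 s.
3. every bottle stands in the pot and the lid is on it (horizontal distance between each of bottle1, bottle2, bottle3, bottle4, bottle5, bottle6, bottle7 and pot below 0.045 m and z of each of bottle1, bottle2, bottle3, bottle4, bottle5, bottle6, bottle7 in the frame of pot below 0.012 m and angle between each of bottle1, bottle2, bottle3, bottle4, bottle5, bottle6, bottle7's own z axis and vertical below 0.12 rad and angle between lid's own z axis and vertical above 3 rad and horizontal distance between lid and pot below 0.008 m and z of lid in the frame of pot below 0.1025 m), for 0.2 s.
At the end, for the whole second after the job is handed in: All bottles present stand upright (within 0.12 rad) on the pot's floor inside it; the lid, knob up and level, is seated in the pot's mouth (centre within 8 mm, height within 3.5 mm); the lifter stands flat on the pad with its origin (handle) within 70 mm of the pad's centre; all at rest (all of step 3 and angle between lid's own z axis and vertical above 3.08 rad and z of lid in the frame of pot above 0.095 m and linear speed of each of lid, lifter below 0.02 m/s and horizontal distance between lifter and pad below 0.07 m and angle between lifter's own z axis and vertical below 0.06 rad and z of lifter in the frame of pad below 0.009 m); the robot touches nothing.
It fails at once if a bystander is moved more than 30 mm (distance of any of solvent, beaker, jar from where it was at the start of the episode above 0.03 m).
It fails at once if the fingers touch the lid while it is still knob down (contact force between the fingers and lid above 0.5 N and angle between lid's own z axis and vertical below 1.5 rad).
Of bottle3, bottle4, bottle5, bottle6, bottle7 only 3 to 5 are there at a start; the rules pass over those that are not, and their reading is None.
At some moment in a run one of bottle3, bottle4, bottle5, bottle6, bottle7, lifter may be knocked a few centimetres aside while the robot is not near it.
It also fails if it takes over 210 s, if anything falls off the work surface, if the arm or the gripper's body presses on something with over 40 N, if the wrist force passes 120 N, or if a joint passes its speed limit or range.

## Robot

A 7-joint arm with a two-finger parallel gripper is mounted at the origin on the work surface. World frame = base frame: x ahead of the robot, y to its left, z up, the work surface at z = 0. Lengths are in m, angles in degrees, forces in N, time in s.
With the tool pointing down it reaches from about 0.425 to 0.875 m from the base axis. Payload 4.7 kg.
Tool frame: the origin (TCP) lies at the very end of the fingers, on their centre line; the grasp point (between the pads) lies 19 mm behind it; z points along the fingers, y is the direction in which the jaws open and shut (so a half turn about z gives the same grasp; the last joint's range is limited). The gripper opens to 87 mm and grips with 3 to 60 N. Pads are 19 mm wide; open, the fingers measure 117 mm over their backs; the gripper's body (75 mm by 190 mm) begins 51 mm behind the grasp point.
Start: joints at [-73.906, 18.392, -4.016, 83.108, 1.295, 78.541, -3.26], TCP at [0.171, 0.627, 0.223] pointing down, gripper open.
Joint ranges: [-163.93, 163.93], [-17.29, 119.83], [-79.2, 71.16], [3.27, 140.29], [-89.18, 269.18], [5.43, 117.66], [-154.24, 154.24]. Speed limits (degrees/s): [147.25, 147.25, 180, 180, 180, 180, 180].

## Interface

Orientations are given as [roll, pitch, yaw] about the fixed x, y, z axes, in that order (R = Rz(yaw) Ry(pitch) Rx(roll)).
In Python, from cell import env gives the robot as it stands.
- The arm moves only by the tool servo_tool, never from a script. Its argument "increments" is a list that holds one entry, the list of rows, each a list of 7 numbers: the shift along the tool's x, y, z in m, then the turn, a rotation vector about the tool's x, y, z in degrees, then the opening, from -1 (shut) to 1 (fully open). In form: [[[dx, dy, dz, rx, ry, rz, fingers], ...]]. A call has 1 to 20 rows; each row is the pose to reach, as a shift and turn from the pose commanded when the call began, along the tool's axes at that moment; what a row does not reach only later rows make up. A row lasts 1/10 s, in which the tool goes at most 50 mm and 8.59 degrees, less where a joint would pass 70% of its speed; a pose out of reach is approached as far as the arm can. A call with a gripper value outside its range is refused whole. The fingers move at their own pace and stop on an object; "squeeze" is the grip in N (left out, the last holds). Time passes only in rows, so rows that repeat a pose let the fingers close. It gives the time, the measured TCP pose, the force and the opening at its end, in the units of the state.
- env.get_obs(): the state, without advancing time (a new reading comes with each control period).
- env.read_camera(name): name is "side" or "top"; returns a dict with "frame" (384x512x3 uint8, blue, green, red), "intrinsics" (3x3 intrinsics, pixels), "D" ([k1, k2, p1, p2, k3] as OpenCV has them; the pictures are not rectified), "rvec" (rotation vector, rad) and "tvec" (3), from world to camera coordinates, as OpenCV has them. Camera axes: x right, y down, z forward; pixel columns grow to the right and rows downward; lengths in m; the calibration is good to about 2 mm. A picture is of the moment at which its call begins. There is no depth.
- env.sign_off(): hands the job in, once; it reports no verdict.
The state is a dict: "time_s": time; "qpos": joint angles; "joint_velocities": joint speeds; "effort": joint torques, N m; "tool_pos": TCP position; "tool_rot": TCP orientation; "force": force on the tool from outside, world axes, zero at the start; "wrist_torque": the same for the moment, N m; "grip_width": finger opening in m.
Only numpy, scipy, OpenCV 4.12 (cv2) and the standard library are available. Lean on these libraries where they do the work, as an engineer would, in place of code of your own. Each camera call takes 0.05 s, during which the arm holds its last target.

## Working session

There is one attempt and no reset: what is moved stays moved. The work goes in short steps, Python scripts to look and compute and a tool call to move; the robot and the scene stay as the last step left them, time stands still between calls to the robot, and variables do not carry over. Pictures are saved under pics/ and viewed, and the job is handed in when it is done.

Besides the shell and the picture viewer there is one more tool, called after "Call:" by a JSON object that holds its "name" and its "arguments". servo_tool: Moves the arm, as the interface text tells. Its arguments: {"type":"object","properties":{"increments":{"type":"array","items":{"type":"array","items":{"type":"array","items":{"type":"number"}}}},"squeeze":{"type":"number"}},"required":["increments"]}

```bash
ls; mkdir -p pics
python3 - <<'E'
from cell import env
import cv2
o=env.get_obs(); print(o)
for n in("side","top"):
    c=env.read_camera(n); cv2.imwrite(f"pics/{n}0.png",c["frame"]); print(n,c["intrinsics"],c["D"],c["rvec"],c["tvec"])
E
```

```text
pics
{'time_s': 0.0, 'qpos': array([-73.90638226,  18.44237558,  -4.01529937,  83.17681001,
         1.29389601,  78.53843904,  -3.25863355]), 'joint_velocities': array([ 0.02209125, -0.01551327, -0.07217732,  0.0926659 , -0.03749292,
        0.02096254, -0.03546793]), 'effort': array([ 2.30906617e-04, -4.91287136e+01, -4.03555473e-01, -3.12529814e+01,
       -6.38858811e-02,  4.35153174e-02,  1.77083025e-04]), 'tool_pos': array([0.1712593 , 0.62645529, 0.22140715]), 'tool_rot': array([-1.79887556e+02,  4.67368449e-03,  1.64717105e+02]), 'force': array([-0.54974751, -0.45991191, -0.10400042]), 'wrist_torque': array([-0.00866588,  0.07729238,  0.05393584]), 'grip_width': 0.08698959953962813}
side [[347.90347844   0.         254.10814814]
 [  0.         347.90347844 190.44441289]
 [  0.           0.           1.        ]] [-0.10253801  0.          0.          0.          0.        ] [ 1.98017865 -0.80141401  0.45398042] [-0.41301762  0.21107975  0.68855793]
top [[435.27575914   0.         252.17844761]
 [  0.         435.27575914 188.1191735 ]
 [  0.           0.           1.        ]] [-0.07955541  0.          0.          0.          0.        ] [ 2.17018299 -2.22701934  0.10530632] [-0.073516    0.52843611  1.22268569]
```

View pics/side0.png

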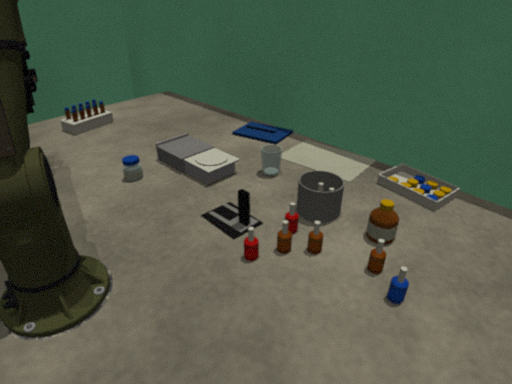

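View pics/top0.png

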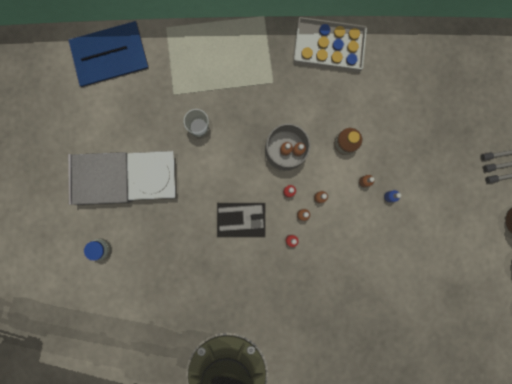

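```bash
cat > h.py <<'E'
import numpy as np, cv2
from scipy.spatial.transform import Rotation as R
from cell import env
def cam(n):
    c=env.read_camera(n); c["R"]=cv2.Rodrigues(np.array(c["rvec"],float))[0]; c["t"]=np.array(c["tvec"],float).ravel()
    c["K"]=np.array(c["intrinsics"],float); c["D"]=np.array(c["D"],float); return c
def ray(c,uv):
    p=cv2.undistortPoints(np.array([[uv]],float),c["K"],c["D"])[0,0]
    d=c["R"].T@np.array([p[0],p[1],1.]); o=-c["R"].T@c["t"]; return o,d
def onz(c,uv,z):
    o,d=ray(c,uv); return o+d*(z-o[2])/d[2]
def proj(c,X):
    return cv2.projectPoints(np.atleast_2d(np.array(X,float)),np.array(c["rvec"],float),c["t"],c["K"],c["D"])[0][:,0]
def tri(c1,u1,c2,u2):
    o1,d1=ray(c1,u1);o2,d2=ray(c2,u2)
    s=np.linalg.lstsq(np.c_[d1,-d2],o2-o1,rcond=None)[0]
    a=o1+d1*s[0];b=o2+d2*s[1]; return (a+b)/2,np.linalg.norm(a-b)
def crop(c,x0,y0,x1,y1,k,name,pts=None):
    im=cv2.resize(c["frame"][y0:y1,x0:x1],None,fx=k,fy=k,interpolation=cv2.INTER_CUBIC)
    if pts is not None:
        for p in pts: cv2.circle(im,(int((p[0]-x0+.5)*k),int((p[1]-y0+.5)*k)),2,(0,255,0),-1)
    cv2.imwrite(name,im)
def rel(target,rot=None):
    """increment in current tool axes to reach target TCP pos (rot = Rotation)"""
    o=env.get_obs(); T=R.from_euler('xyz',o["tool_rot"],degrees=True)
    d=T.inv().apply(np.array(target)-o["tool_pos"])
    rv=(T.inv()*rot).as_rotvec(degrees=True) if rot is not None else np.zeros(3)
    return np.round(d,4),np.round(rv,2)
E
python3 - <<'E'
from h import *
t=cam("top");s=cam("side")
crop(t,200,110,400,260,4,"pics/t1.png"); crop(s,140,130,300,250,5,"pics/s1.png"); crop(s,230,160,430,310,4,"pics/s2.png"); crop(t,60,130,220,250,5,"pics/t2.png")
E
```

```text
(no output)
```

View pics/t1.png

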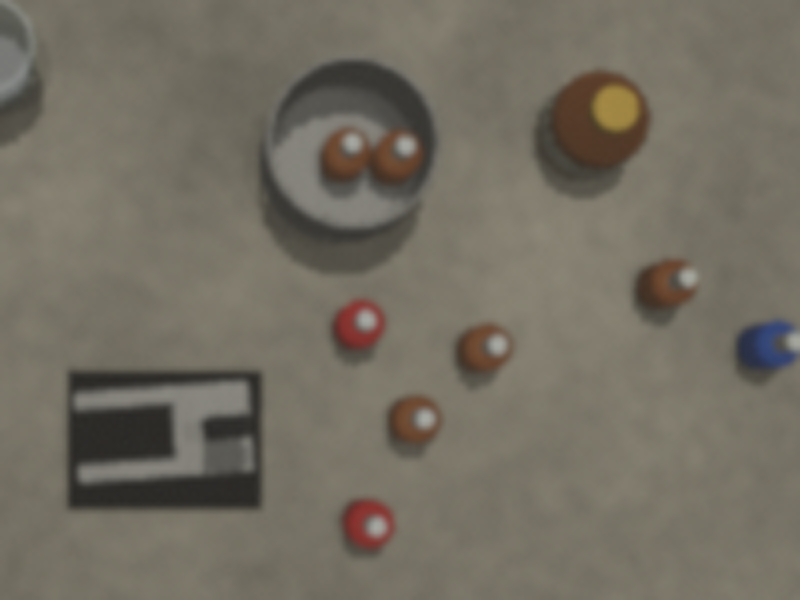

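View pics/s1.png

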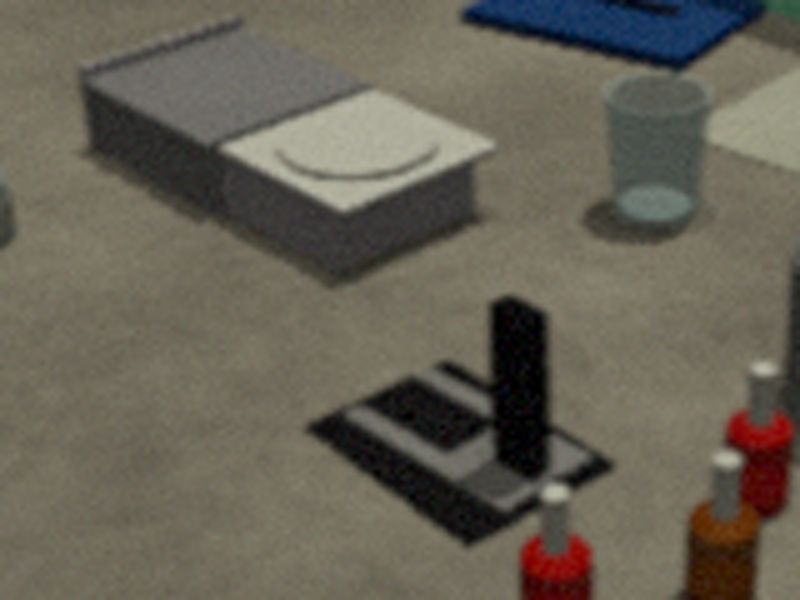

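View pics/s2.png

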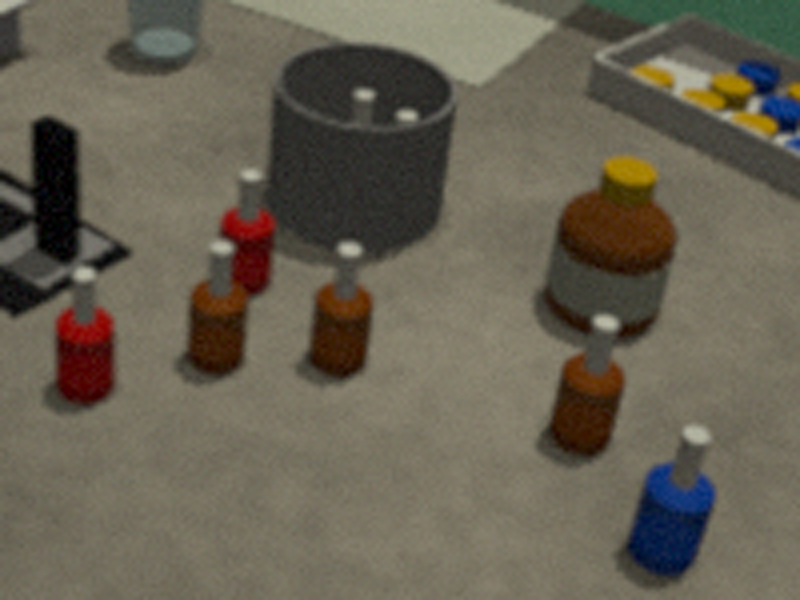

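View pics/t2.png

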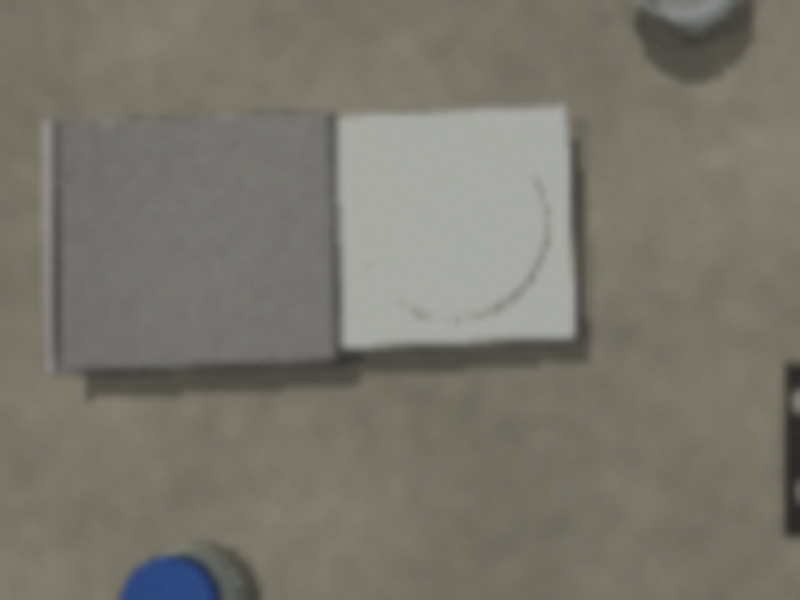

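Run:
```python
from h import *
t=cam("top");s=cam("side")
def U(X,Y,x0,y0,k): return ((X+.5)/k-.5+x0,(Y+.5)/k-.5+y0)
f=lambda X,Y:U(X,Y,60,130,5)
print("shelf")
for p in [(333,113),(338,362)]: print(onz(t,f(*p),.054))
for p in [(43,121),(48,372)]: print(onz(t,f(*p),.062))
print("lid")
L=[onz(t,f(*p),.051) for p in [(340,115),(567,107),(577,341),(342,348)]]
for p in L: print(p)
print(np.mean(L,0))
g=lambda X,Y:U(X,Y,200,110,4)
print("pad");P=[onz(t,g(*p),.004) for p in [(68,371),(261,371),(261,508),(68,508)]]
for p in P: print(p)
print(np.mean(P,0))
print("lifter z7mm: tines tips far, near; back corners")
for p in [(73,402),(79,475),(250,380),(254,470)]: print(onz(t,g(*p),.007))
print("handle top z .102 corners",[onz(t,g(*p),.102) for p in [(205,415),(250,415),(250,437),(205,437)]])
print("pot rim"); print(onz(t,g(350,146),.094))
print("bottle tops")
q=lambda X,Y:U(X,Y,230,160,4)
for a,b in [((423,419),(221,247)),((496,345),(349,249)),((687,278),(605,323)),((353,144),(364,95)),((405,147),(407,117)),((366,320),(250,176)),((376,526),(85,274))]:
    X,e=tri(t,g(*a),s,q(*b)); print(a,X,e, onz(t,g(*a),.08))
print("lid side");h=lambda X,Y:U(X,Y,140,130,5)
for p in [(222,148),(372,90),(494,147),(346,211)]: print(onz(s,h(*p),.051))
print("handle top side");
for p in [(492,303),(510,295),(546,313),(525,322)]: print(onz(s,h(*p),.102))
print("pad side");
for p in [(309,428),(443,361),(613,464),(470,545)]: print(onz(s,h(*p),.004))
```

```text
shelf
[0.63313656 0.26251794 0.054     ]
[0.49412526 0.2604872  0.054     ]
[0.63188419 0.42339028 0.062     ]
[0.49211425 0.41997721 0.062     ]
lid
[0.63238133 0.25936909 0.051     ]
[0.63358662 0.13209706 0.051     ]
[0.50263343 0.1282773  0.051     ]
[0.50197359 0.25897332 0.051     ]
[0.56764374 0.1946792  0.051     ]
pad
[0.48886055 0.01585173 0.004     ]
[ 0.48529438 -0.12309545  0.004     ]
[ 0.38692926 -0.12029762  0.004     ]
[0.3907108 0.0180117 0.004    ]
[ 0.43794875 -0.05238241  0.004     ]
lifter z7mm: tines tips far, near; back corners
[0.46642509 0.01258569 0.007     ]
[0.41413915 0.00945502 0.007     ]
[ 0.47892201 -0.11482622  0.007     ]
[ 0.414337   -0.11588274  0.007     ]
handle top z .102 corners [array([ 0.45360138, -0.07963035,  0.102     ]), array([ 0.45280886, -0.10949179,  0.102     ]), array([ 0.4382399 , -0.10908234,  0.102     ]), array([ 0.43904202, -0.07924353,  0.102     ])]
pot rim
[ 0.63282321 -0.18281041  0.094     ]
bottle tops
(423, 419) [ 0.44765996 -0.22891348  0.0773752 ] 0.0014545348162112272 [ 0.44713922 -0.22799614  0.08      ]
(496, 345)
[... 413 characters left out ...]
.08      ]
(366, 320) [ 0.51588032 -0.19199696  0.07691414] 0.0007690065718697117 [ 0.51541956 -0.19135241  0.08      ]
(376, 526) [ 0.37613903 -0.19435838  0.07748208] 0.0011989434054061412 [ 0.37583095 -0.19365807  0.08      ]
lid side
[0.50051251 0.24953085 0.051     ]
[0.62761892 0.25470205 0.051     ]
[0.62655752 0.12709644 0.051     ]
[0.50378216 0.12259023 0.051     ]
handle top side
[ 0.4373181  -0.08564284  0.102     ]
[ 0.44877393 -0.08602031  0.102     ]
[ 0.44960369 -0.11087293  0.102     ]
[ 0.43669157 -0.10999599  0.102     ]
pad side
[0.38882161 0.01070201 0.004     ]
[0.48350681 0.01182046 0.004     ]
[ 0.4820149  -0.12526453  0.004     ]
[ 0.38503772 -0.12432627  0.004     ]
```

Run:
```python
from h import *
print(rel([.50,.36,.28],R.from_euler('xyz',[180,0,125],degrees=True)))
```

```text
(array([-0.3874, -0.1708, -0.0577]), array([-3.000e-02,  1.000e-02,  3.971e+01]))
```

Call:
{"name": "servo_tool", "arguments": {"increments": [[[-0.05, -0.022, -0.02, 0, 0, 5, 0], [-0.097, -0.043, -0.04, 0, 0, 10, 0], [-0.145, -0.064, -0.058, 0, 0, 15, 0], [-0.194, -0.085, -0.058, 0, 0, 20, 0], [-0.242, -0.107, -0.058, 0, 0, 25, 0], [-0.29, -0.128, -0.058, 0, 0, 30, 0], [-0.339, -0.15, -0.058, 0, 0, 35, 0], [-0.387, -0.171, -0.058, 0, 0, 39.7, 0], [-0.387, -0.171, -0.058, 0, 0, 39.7, 0], [-0.387, -0.171, -0.058, 0, 0, 39.7, 0]]]}}

```text
time_s: 1.3
tool_pos: [0.5047, 0.3539, 0.2806]
tool_rot: [180.0, 0.2, 124.4]
force: [-0.2, -0.1, -0.3]
grip_width: 0.0432
```

Run:
```python
from h import *
print(env.get_obs())
print(rel([.443,-.097,.20],R.from_euler('xyz',[180,0,93],degrees=True)))
```

```text
{'time_s': 1.3, 'qpos': array([-49.8173096 ,  13.04880522,  14.7215043 ,  83.70498813,
        -3.08436269,  83.63913725,  -0.70360263]), 'joint_velocities': array([-2.81052786, -0.61225646, -4.45181816,  0.61046174, -2.66810533,
        0.5553571 , -2.31821772]), 'effort': array([ -0.57073636, -42.57653832,   1.49268318, -31.83377981,
        -0.14317359,  -0.05231345,   0.31106349]), 'tool_pos': array([0.50465631, 0.35385342, 0.28058175]), 'tool_rot': array([179.96536165,   0.22323911, 124.41601726]), 'force': array([-0.19075084, -0.10726374, -0.28263605]), 'wrist_torque': array([-0.07646068,  0.02369846, -0.06526079]), 'grip_width': 0.043249084356415106}
(array([-0.3368, -0.3057,  0.0817]), array([ 0.09,  0.21, 31.42]))
```

Call:
{"name": "servo_tool", "arguments": {"increments": [[[-0.034, -0.031, 0, 0, 0, 3.1, 0], [-0.067, -0.061, 0, 0, 0, 6.3, 0], [-0.1, -0.092, 0.01, 0, 0, 9.4, 0], [-0.135, -0.122, 0.02, 0, 0, 12.6, 0], [-0.168, -0.153, 0.04, 0, 0, 15.7, 0], [-0.202, -0.183, 0.05, 0, 0, 18.8, 0], [-0.236, -0.214, 0.06, 0, 0, 22, 0], [-0.27, -0.245, 0.07, 0, 0, 25.1, 0], [-0.303, -0.275, 0.08, 0, 0, 28.3, 0], [-0.337, -0.306, 0.082, 0, 0, 31.4, 0], [-0.337, -0.306, 0.082, 0, 0, 31.4, 0], [-0.337, -0.306, 0.082, 0, 0, 31.4, 0], [-0.337, -0.306, 0.082, 0, 0, 31.4, 0]]]}}

```text
time_s: 2.6
tool_pos: [0.4427, -0.0899, 0.1987]
tool_rot: [180.0, -0.0, 93.8]
force: [1.0, 0.4, -0.1]
grip_width: 0.0436
```

Run:
```python
from h import *
o=env.get_obs();print(o["tool_pos"],o["tool_rot"],o["grip_width"],o["qpos"])
t=cam("top");s=cam("side")
T=R.from_euler('xyz',o["tool_rot"],degrees=True)
pts=[o["tool_pos"]+T.apply([0,y,0]) for y in(-.0215,0,.0215)]
print(proj(t,pts),proj(s,pts))
crop(t,180,130,340,250,5,"pics/t3.png",proj(t,pts)); crop(s,180,130,300,250,5,"pics/s3.png",proj(s,pts))
```

```text
[ 0.44269544 -0.08987517  0.19871724] [ 1.79971413e+02 -3.61974790e-02  9.37632705e+01] 0.043553913108662065 [-29.54280715  -7.79822384  35.11706964 112.82829844   4.62513202
  73.59164473   7.78005863]
[[256.92631474 226.1210435 ]
 [256.10502288 217.28992909]
 [255.28532724 208.47684127]] [[233.20492426 156.61875898]
 [239.87451804 153.65580981]
 [246.31972965 150.79625224]]
```

View pics/t3.png

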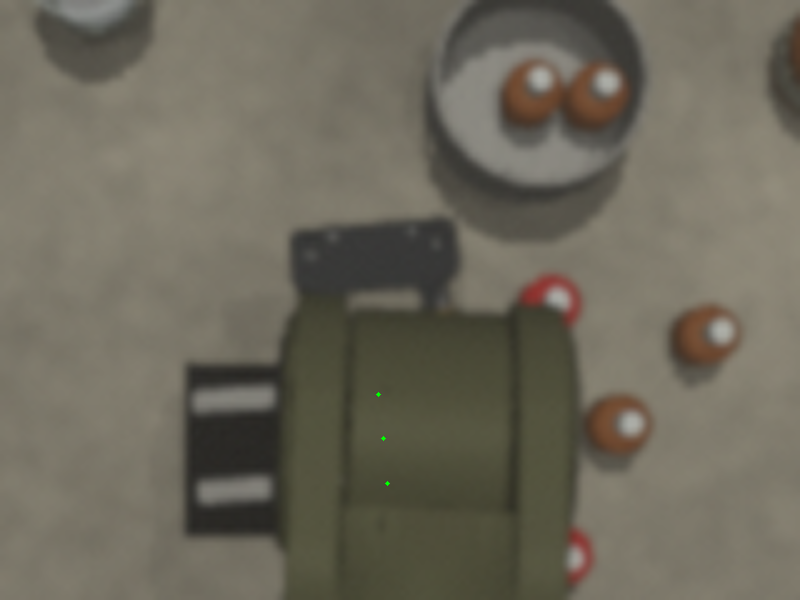

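View pics/s3.png

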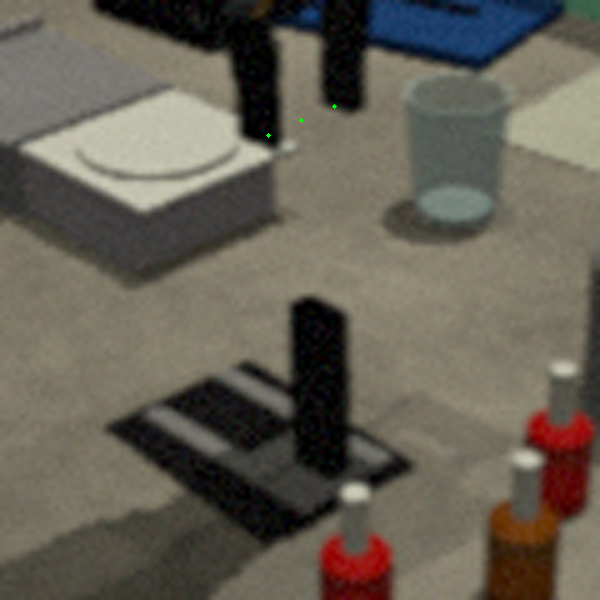

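Run:
```python
from h import *
print(rel([.4435,-.097,.056],R.from_euler('xyz',[180,0,93],degrees=True)))
```

```text
(array([-0.0072,  0.0003,  0.1426]), array([ 0.01, -0.01,  0.8 ]))
```

Call:
{"name": "servo_tool", "arguments": {"increments": [[[-0.004, 0.0, 0.0, 0, 0, 0.5, 0], [-0.004, 0.0, 0.02, 0, 0, 0.5, 0], [-0.004, 0, 0.045, 0, 0, 0.5, 0], [-0.004, 0, 0.07, 0, 0, 0.5, 0], [-0.004, 0, 0.075, 0, 0, 0.5, 0], [-0.004, 0, 0.075, 0, 0, 0.5, 0]]]}}

```text
time_s: 3.3
tool_pos: [0.4422, -0.0953, 0.1232]
tool_rot: [-179.9, 0.0, 93.1]
force: [1.1, -0.2, 0.9]
grip_width: 0.0434
```

Run:
```python
from h import *
o=env.get_obs();print(o["tool_pos"],o["tool_rot"],o["joint_velocities"].round(1))
s=cam("side")
T=R.from_euler('xyz',o["tool_rot"],degrees=True)
pts=[o["tool_pos"]+T.apply([0,y,0]) for y in(-.0215,0,.0215)]
crop(s,180,130,300,250,5,"pics/s4.png",proj(s,pts))
print(rel([.4435,-.097,.056],R.from_euler('xyz',[180,0,93],degrees=True)))
```

```text
[ 0.44219975 -0.09534711  0.12316656] [-1.79900034e+02  2.34288208e-02  9.31396117e+01] [ 0.1 -1.3 -0.1 -2.   0.2  0.4 -0.1]
(array([-0.0016,  0.0003,  0.0681]), array([0.02, 0.02, 0.14]))
```

View pics/s4.png

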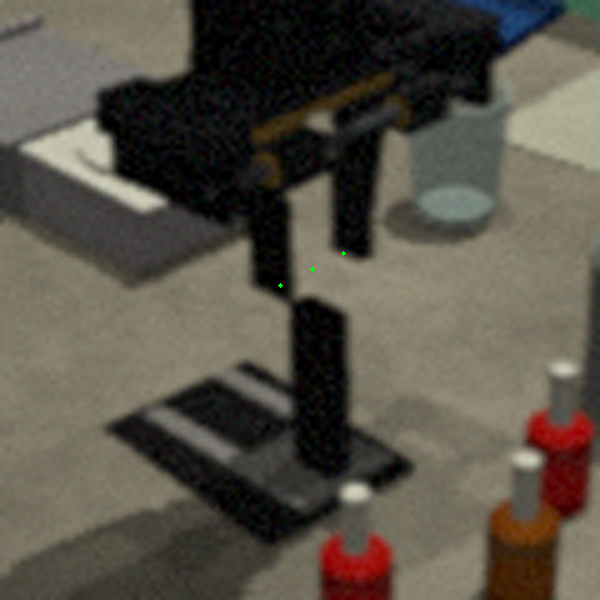

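Call:
{"name": "servo_tool", "arguments": {"increments": [[[-0.002, 0.001, 0.025, 0, 0, 0, 0], [-0.002, 0.001, 0.05, 0, 0, 0, 0], [-0.002, 0.001, 0.067, 0, 0, 0, 0], [-0.002, 0.001, 0.067, 0, 0, 0, 0], [-0.002, 0.001, 0.067, 0, 0, 0, 0], [-0.002, 0.001, 0.067, 0, 0, 0, -1], [-0.002, 0.001, 0.067, 0, 0, 0, -1], [-0.002, 0.001, 0.067, 0, 0, 0, -1], [-0.002, 0.001, 0.067, 0, 0, 0, -1], [-0.002, 0.001, 0.067, 0, 0, 0, -1], [-0.002, 0.001, 0.067, 0, 0, 0, -1]]], "squeeze": 50}}

```text
time_s: 4.45
tool_pos: [0.4435, -0.0975, 0.0565]
tool_rot: [-180.0, -0.0, 93.1]
force: [0.3, -0.1, 0.5]
grip_width: 0.0157
```

Run:
```python
from h import *
o=env.get_obs();print(o["tool_pos"],o["tool_rot"],o["grip_width"],o["force"])
t=cam("top");s=cam("side")
crop(t,200,170,300,245,8,"pics/t5.png");crop(s,180,130,300,250,5,"pics/s5.png")
```

```text
[ 0.44352083 -0.09745491  0.05647201] [-1.79981458e+02 -7.23428409e-03  9.31145907e+01] 0.01570324909652287 [ 0.25306456 -0.09292798  0.48705887]
```

View pics/s5.png

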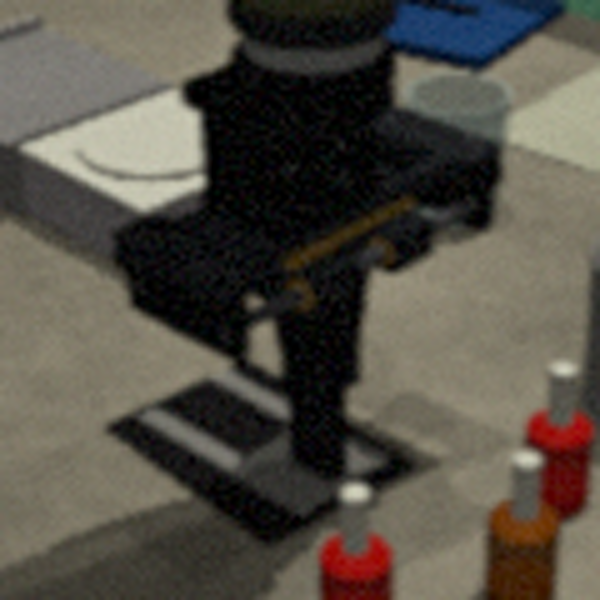

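Run:
```python
from h import *
print(rel([.564,.0,.0795],R.from_euler('xyz',[180,0,90.5],degrees=True)))
```

```text
(array([ 0.0908,  0.1256, -0.0231]), array([-0.02, -0.01,  2.61]))
```

Call:
{"name": "servo_tool", "arguments": {"increments": [[[0, 0, -0.02, 0, 0, 0, -1], [0, 0, -0.04, 0, 0, 0, -1], [0.023, 0.031, -0.05, 0, 0, 0.7, -1], [0.045, 0.063, -0.05, 0, 0, 1.3, -1], [0.068, 0.094, -0.05, 0, 0, 2, -1], [0.091, 0.126, -0.045, 0, 0, 2.6, -1], [0.091, 0.126, -0.035, 0, 0, 2.6, -1], [0.091, 0.126, -0.023, 0, 0, 2.6, -1], [0.091, 0.126, -0.023, 0, 0, 2.6, -1], [0.091, 0.126, -0.023, 0, 0, 2.6, -1], [0.091, 0.126, -0.023, 0, 0, 2.6, -1]]]}}

```text
time_s: 5.65
tool_pos: [0.5644, -0.0007, 0.0801]
tool_rot: [180.0, -0.0, 90.4]
force: [-0.1, -0.5, -1.3]
grip_width: 0.0159
```

Run:
```python
from h import *
o=env.get_obs();print(o["tool_pos"],o["tool_rot"],o["grip_width"],o["force"])
t=cam("top");s=cam("side")
T=R.from_euler('xyz',o["tool_rot"],degrees=True)
# lifter model: origin at TCP - handle; predicted tip corners upper face
org=o["tool_pos"]+T.apply([0,0,.0525])
P=[org+T.apply([x,y,-.003]) for x in (.105,) for y in(-.032,-.020,.020,.032)]
print(proj(t,P),proj(s,P))
crop(t,120,120,260,225,5.7,"pics/t6.png",proj(t,P));crop(s,160,130,280,220,6.6,"pics/s6.png",proj(s,P))
```

```text
[ 0.56441716 -0.00065203  0.0800775 ] [ 1.79960854e+02 -2.45717165e-02  9.04246028e+01] 0.015867338433629134 [-0.05517797 -0.52233148 -1.25459489]
[[184.492616   187.65109729]
 [184.39366192 183.4141643 ]
 [184.07221106 169.33461786]
 [183.97829513 165.12450748]] [[220.27973244 176.80229563]
 [223.31032548 175.48988282]
 [233.12985456 171.24109866]
 [235.99329766 170.00316016]]
```

View pics/t6.png

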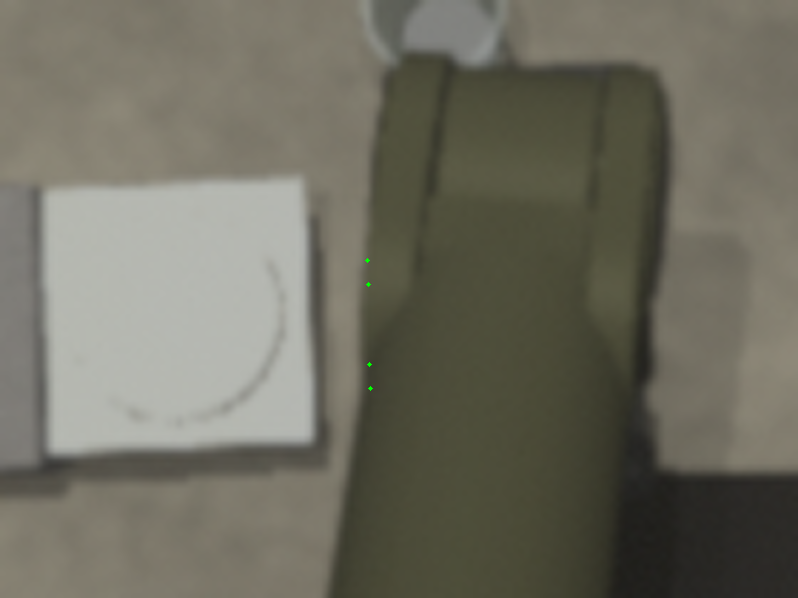

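View pics/s6.png

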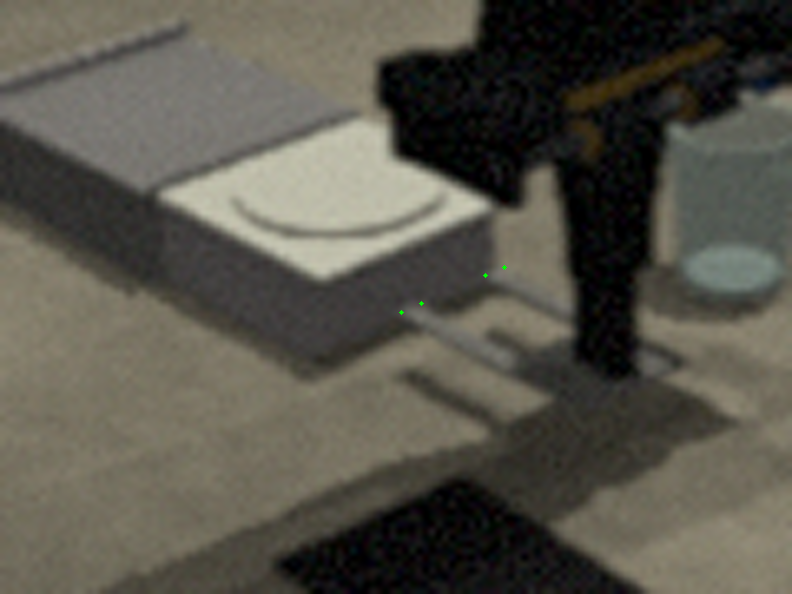

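Call:
{"name": "servo_tool", "arguments": {"increments": [[[0.014, 0, 0, 0, 0, 0, -1], [0.028, 0, 0, 0, 0, 0, -1], [0.042, 0, 0, 0, 0, 0, -1], [0.054, 0, 0, 0, 0, 0, -1], [0.054, 0, 0, 0, 0, 0, -1], [0.054, 0, -0.006, 0, 0, 0, -1], [0.054, 0, -0.012, 0, 0, 0, -1], [0.054, 0, -0.012, 0, 0, 0, -1]]]}}

```text
time_s: 6.55
tool_pos: [0.5652, 0.0533, 0.093]
tool_rot: [179.9, -0.0, 90.4]
force: [0.6, -0.5, -1.3]
grip_width: 0.0156
```

Run:
```python
from h import *
o=env.get_obs();print(o["tool_pos"],o["tool_rot"],o["grip_width"],o["force"])
s=cam("side")
crop(s,140,110,280,215,5.7,"pics/s7.png")
```

```text
[0.56516429 0.05332125 0.0929693 ] [ 1.79862504e+02 -1.42745311e-02  9.04301143e+01] 0.015587888252177447 [ 0.61191691 -0.49548142 -1.27938475]
```

View pics/s7.png

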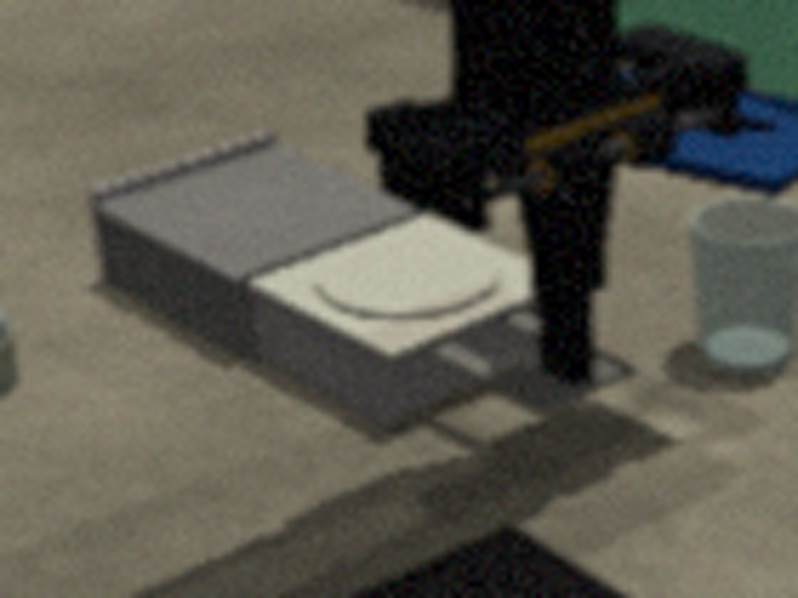

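Call:
{"name": "servo_tool", "arguments": {"increments": [[[0, 0, -0.0077, 0, 0, 0, -1], [0.0005, 0, -0.013, 0, 0, 0, -1], [0.0012, 0, -0.0181, 0, 0, 0, -1], [0.0022, 0, -0.0233, 0, 0, 0, -1], [0.0034, 0, -0.0284, 0, 0, 0, -1], [0.0049, 0, -0.0334, 0, 0, 0, -1], [0.0066, 0, -0.0383, 0, 0, 0, -1], [0.0086, 0, -0.0432, 0, 0, 0, -1], [0.0109, 0, -0.0479, 0, 0, 0, -1], [0.0134, 0, -0.0525, 0, 0, 0, -1], [0.0161, 0, -0.057, 0, 0, 0, -1], [0.0191, 0, -0.0613, 0, 0, 0, -1], [0.0223, 0, -0.0654, 0, 0, 0, -1], [0.0257, 0, -0.0694, 0, 0, 0, -1], [0.0293, 0, -0.0732, 0, 0, 0, -1], [0.0293, 0, -0.0732, 0, 0, 0, -1]]]}}

```text
time_s: 8.2
tool_pos: [0.5641, 0.0846, 0.1654]
tool_rot: [180.0, -0.0, 90.6]
force: [-0.4, -0.1, -2.2]
grip_width: 0.0162
```

Run:
```python
from h import *
o=env.get_obs();print(o["tool_pos"],o["tool_rot"],o["grip_width"],o["force"])
s=cam("side");t=cam("top")
crop(s,140,80,280,185,5.7,"pics/s8.png");crop(t,60,120,220,240,5,"pics/t8.png")
```

```text
[0.5641232  0.08462038 0.16538323] [ 1.79951500e+02 -4.79255096e-02  9.05835375e+01] 0.016246810075413603 [-0.4312175  -0.07267444 -2.23051322]
```

View pics/s8.png

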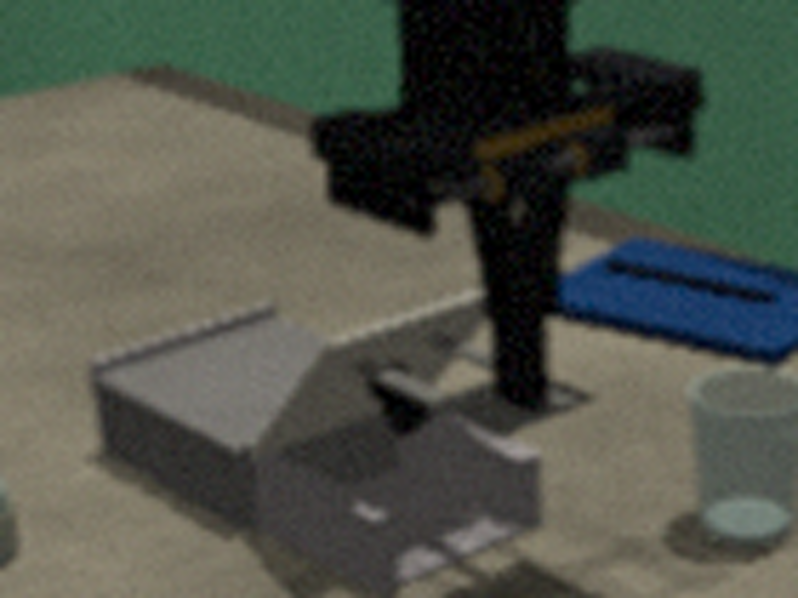

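View pics/t8.png

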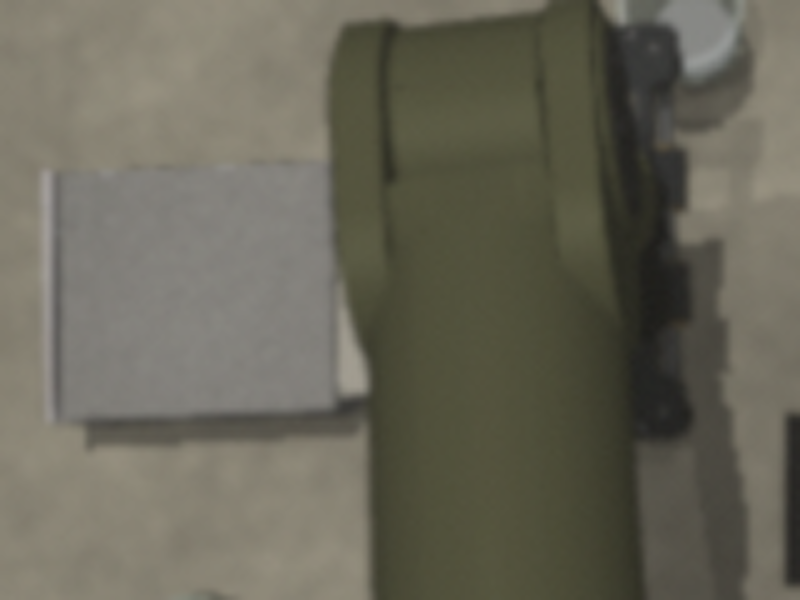

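Call:
{"name": "servo_tool", "arguments": {"increments": [[[0.0038, 0, -0.0036, 0, 0, 0, -1], [0.0078, 0, -0.007, 0, 0, 0, -1], [0.0119, 0, -0.0102, 0, 0, 0, -1], [0.0162, 0, -0.0132, 0, 0, 0, -1], [0.0207, 0, -0.0159, 0, 0, 0, -1], [0.0253, 0, -0.0184, 0, 0, 0, -1], [0.03, 0, -0.0207, 0, 0, 0, -1], [0.0349, 0, -0.0227, 0, 0, 0, -1], [0.0398, 0, -0.0244, 0, 0, 0, -1], [0.0448, 0, -0.0259, 0, 0, 0, -1], [0.0499, 0, -0.0271, 0, 0, 0, -1], [0.0551, 0, -0.0281, 0, 0, 0, -1], [0.0551, 0, -0.0281, 0, 0, 0, -1]]]}}

```text
time_s: 9.6
tool_pos: [0.5633, 0.14, 0.193]
tool_rot: [180.0, -0.0, 90.6]
force: [0.2, 0.0, -1.7]
grip_width: 0.0159
```

Run:
```python
from h import *
o=env.get_obs();print(o["tool_pos"],o["tool_rot"],o["grip_width"],o["force"])
s=cam("side");t=cam("top")
crop(s,140,80,280,185,5.7,"pics/s9.png");crop(t,60,120,220,240,5,"pics/t9.png")
```

```text
[0.56332285 0.13998406 0.19298099] [ 1.79988421e+02 -3.93023423e-02  9.06018512e+01] 0.01587081430716789 [ 0.23393515  0.00781223 -1.67677794]
```

View pics/s9.png

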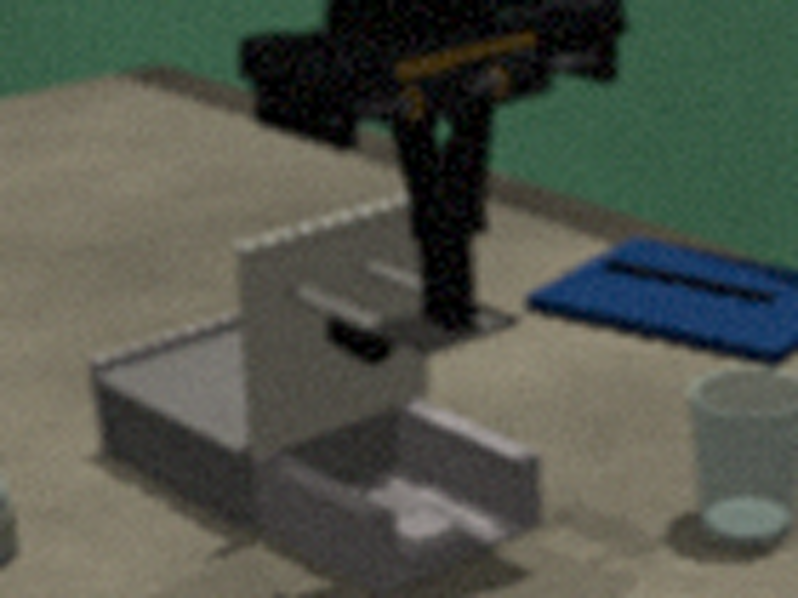

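Call:
{"name": "servo_tool", "arguments": {"increments": [[[0.004, 0, 0, 0, 0, 0, -1], [0.008, 0, 0, 0, 0, 0, -1], [0.012, 0, 0, 0, 0, 0, -1], [0.016, 0, 0, 0, 0, 0, -1], [0.02, 0, 0, 0, 0, 0, -1], [0.024, 0, 0, 0, 0, 0, -1], [0.028, 0, 0, 0, 0, 0, -1], [0.028, 0, 0, 0, 0, 0, -1], [0.028, 0, 0, 0, 0, 0, -1], [0.028, 0, 0, 0, 0, 0, -1], [0.028, 0, 0, 0, 0, 0, -1]]]}}

```text
time_s: 10.8
tool_pos: [0.5632, 0.1663, 0.1929]
tool_rot: [180.0, -0.0, 90.5]
force: [0.8, 0.2, -1.4]
grip_width: 0.0158
```

Run:
```python
from h import *
o=env.get_obs();print(o["tool_pos"],o["tool_rot"],o["grip_width"],o["force"])
s=cam("side");t=cam("top")
crop(s,140,80,280,185,5.7,"pics/s10.png");crop(t,60,120,220,240,5,"pics/t10.png")
```

```text
[0.56317789 0.16629391 0.19292062] [ 1.79992467e+02 -4.87879365e-04  9.04856853e+01] 0.01582276232210274 [ 0.77509729  0.21986972 -1.37140241]
```

View pics/s10.png

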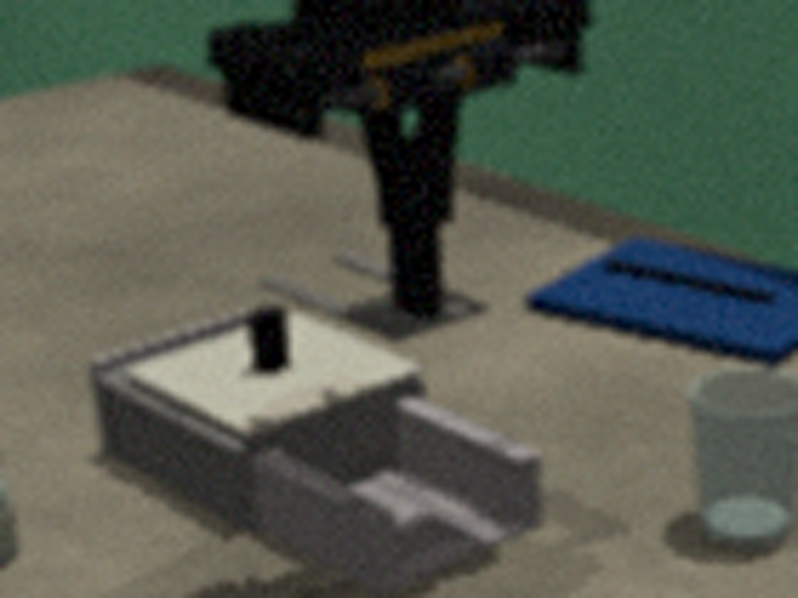

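Run:
```python
from h import *
r=R.from_euler('xyz',[180,0,93.1],degrees=True)
print(rel([.4435,-.0975,.10],r))
```

```text
(array([-0.2629, -0.1219,  0.0929]), array([ 0.01, -0.01, -2.6 ]))
```

Call:
{"name": "servo_tool", "arguments": {"increments": [[[-0.03, 0, 0, 0, 0, 0, -1], [-0.07, 0, 0, 0, 0, 0, -1], [-0.11, -0.03, 0, 0, 0, -0.6, -1], [-0.15, -0.06, 0.02, 0, 0, -1.2, -1], [-0.19, -0.09, 0.05, 0, 0, -1.8, -1], [-0.23, -0.11, 0.08, 0, 0, -2.2, -1], [-0.263, -0.122, 0.093, 0, 0, -2.6, -1], [-0.263, -0.122, 0.093, 0, 0, -2.6, -1], [-0.263, -0.122, 0.093, 0, 0, -2.6, -1], [-0.263, -0.122, 0.093, 0, 0, -2.6, -1]]]}}

```text
time_s: 11.9
tool_pos: [0.4445, -0.0967, 0.1005]
tool_rot: [179.9, -0.0, 93.2]
force: [0.5, 0.9, -1.6]
grip_width: 0.0158
```

Run:
```python
from h import *
o=env.get_obs();print(o["tool_pos"],o["tool_rot"],o["joint_velocities"].round(1))
r=R.from_euler('xyz',[180,0,93.1],degrees=True)
print(rel([.4435,-.0975,.057],r))
```

```text
[ 0.44452463 -0.09666394  0.10054147] [ 1.79906497e+02 -2.11126514e-02  9.31554227e+01] [-0.7  0.2 -0.7 -0.7  0.2  0.1  0.1]
(array([-0.0008, -0.0011,  0.0435]), array([ 0.09, -0.02,  0.06]))
```

Call:
{"name": "servo_tool", "arguments": {"increments": [[[-0.001, -0.001, 0.02, 0, 0, 0, -1], [-0.001, -0.001, 0.035, 0, 0, 0, -1], [-0.001, -0.001, 0.04, 0, 0, 0, -1], [-0.001, -0.001, 0.043, 0, 0, 0, -1], [-0.001, -0.001, 0.044, 0, 0, 0, -1], [-0.001, -0.001, 0.044, 0, 0, 0, -1], [-0.001, -0.001, 0.044, 0, 0, 0, -0.2], [-0.001, -0.001, 0.044, 0, 0, 0, -0.1], [-0.001, -0.001, 0.044, 0, 0, 0, 0], [-0.001, -0.001, 0.044, 0, 0, 0, 0], [-0.001, -0.001, 0.044, 0, 0, 0, 0], [-0.001, -0.001, 0.01, 0, 0, 0, 0], [-0.001, -0.001, -0.03, 0, 0, 0, 0], [-0.001, -0.001, -0.07, 0, 0, 0, 0], [-0.001, -0.001, -0.1, 0, 0, 0, 0]]]}}

```text
time_s: 13.4
tool_pos: [0.4431, -0.0987, 0.2024]
tool_rot: [179.8, -0.0, 93.1]
force: [0.4, -0.4, 0.9]
grip_width: 0.0435
```

Run:
```python
from h import *
o=env.get_obs();print(o["tool_pos"],o["tool_rot"],o["joint_velocities"].round(1))
s=cam("side");t=cam("top")
cv2.imwrite("pics/s11f.png",s["frame"])
crop(s,180,110,430,310,3.2,"pics/s11.png");crop(t,60,110,400,260,2.3,"pics/t11.png")
```

```text
[ 0.44310106 -0.09873452  0.20238582] [ 1.79848423e+02 -2.61162493e-02  9.30929806e+01] [ -1.4 -15.8  -7.5 -23.    8.7  36.6  -9.2]
```

View pics/s11.png

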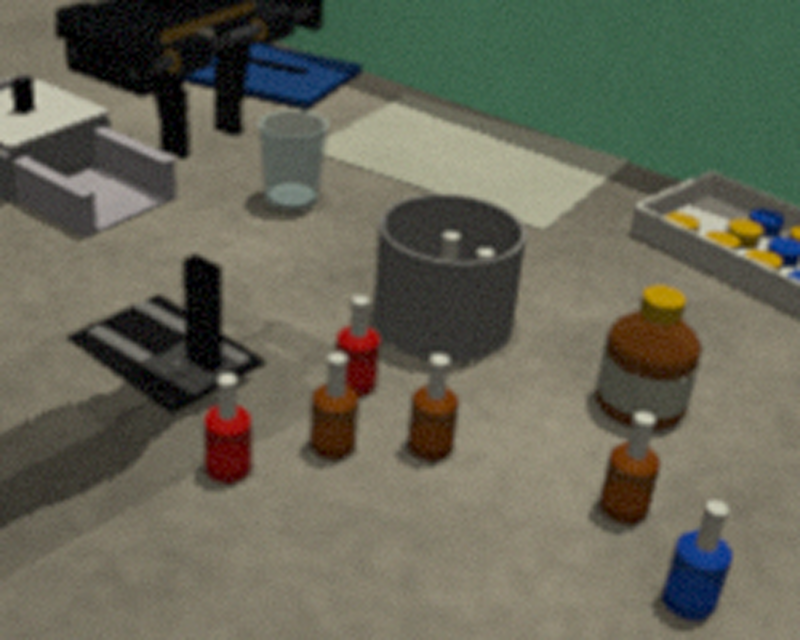

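View pics/t11.png

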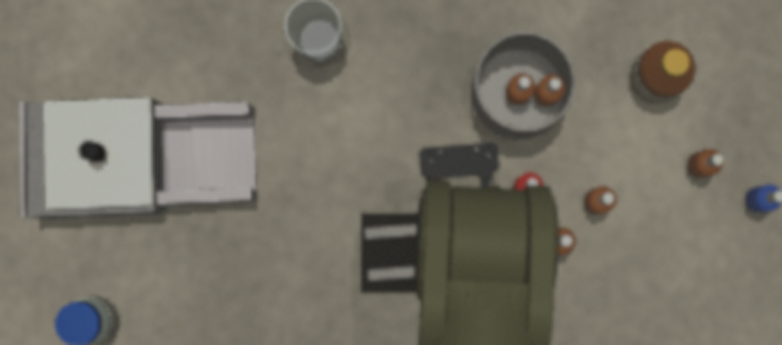

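Run:
```python
from h import *
s=cam("side");t=cam("top")
def U(X,Y,x0,y0,k): return ((X+.5)/k-.5+x0,(Y+.5)/k-.5+y0)
g=lambda X,Y:U(X,Y,200,110,4); q=lambda X,Y:U(X,Y,230,160,4)
# refine stopper tops: bright centroid near guess
def cent(c,uv,r=4):
    im=cv2.cvtColor(c["frame"],cv2.COLOR_BGR2GRAY).astype(float)
    k=8;x,y=int(round(uv[0])),int(round(uv[1])); w=im[y-r:y+r+1,x-r:x+r+1]
    thr=w.max()*.75; m=(w>thr); yy,xx=np.nonzero(m); ww=w[m]-thr
    return ((xx*ww).sum()/ww.sum()+x-r,(yy*ww).sum()/ww.sum()+y-r)
for n,a,b in [("A",(423,419),(221,247)),("B",(496,345),(349,249)),("C",(687,278),(605,323)),("b1",(353,144),(364,95)),("b2",(405,147),(407,117))]:
    z=.08 if n in"ABC" else .086
    ua=g(*a);ub=q(*b)
    print(n,"side",onz(s,ub,z)[:2].round(4),"top",onz(t,ua,z)[:2].round(4))
# pot rim: edge overlay
th=np.linspace(0,2*np.pi,120)
def circ(cx,cy,r,z): return np.c_[cx+r*np.cos(th),cy+r*np.sin(th),0*th+z]
for nm,c,box in (("s",s,(290,165,350,215)),("t",t,(262,122,312,172))):
    x0,y0,x1,y1=box; k=10
    im=cv2.resize(c["frame"][y0:y1,x0:x1],None,fx=k,fy=k,interpolation=cv2.INTER_CUBIC)
    for r,col in((.060,(0,255,0)),(.056,(0,0,255))):
        for p in proj(c,circ(.630,-.187,r,.094)): cv2.circle(im,(int((p[0]-x0+.5)*k),int((p[1]-y0+.5)*k)),1,col,-1)
    cv2.imwrite(f"pics/pot_{nm}.png",im)
```

```text
A side [ 0.4454 -0.2317] top [ 0.4471 -0.228 ]
B side [ 0.4947 -0.2827] top [ 0.4961 -0.2798]
C side [ 0.5369 -0.4171] top [ 0.5388 -0.4144]
b1 side [ 0.633  -0.1893] top [ 0.6355 -0.1858]
b2 side [ 0.6296 -0.2258] top [ 0.6327 -0.2214]
```

View pics/pot_s.png

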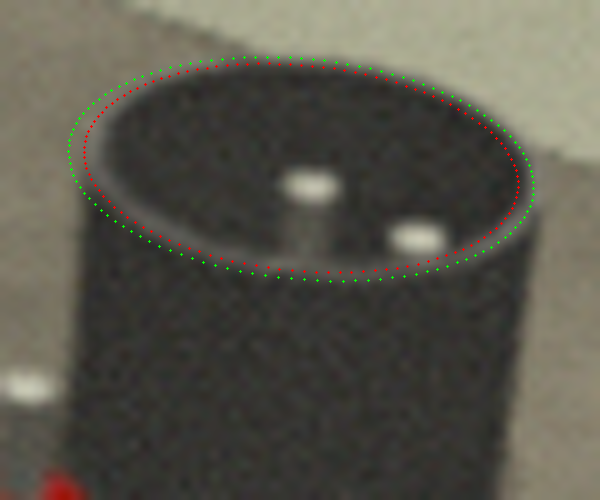

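View pics/pot_t.png

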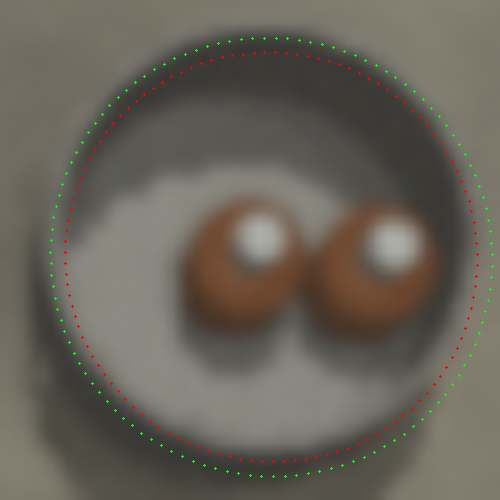

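```bash
cat >> h.py <<'E'
th=np.linspace(0,2*np.pi,160)
def circ(cx,cy,r,z): return np.c_[cx+r*np.cos(th),cy+r*np.sin(th),0*th+z]
E
python3 - <<'E'
from h import *
s=cam("side")
o=onz(s,(313,189),.094); print(o, onz(s,(313.8,189),.094)-o, onz(s,(313,190),.094)-o)
from scipy import ndimage
im=cv2.cvtColor(s["frame"],cv2.COLOR_BGR2GRAY).astype(float)
best=[]
def samp(P): 
    p=proj(s,P); return ndimage.map_coordinates(im,[p[:,1],p[:,0]],order=1)
for cx in np.arange(.620,.645,.001):
  for cy in np.arange(-.20,-.175,.001):
    best.append((samp(circ(cx,cy,.058,.094)).mean()-samp(circ(cx,cy,.0535,.094)).mean(),cx,cy))
best.sort(reverse=True); print(np.round(best[:8],4))
cx,cy=np.mean([b[1:] for b in best[:6]],0)
x0,y0,x1,y1=(290,165,350,215);k=10
im2=cv2.resize(s["frame"][y0:y1,x0:x1],None,fx=k,fy=k,interpolation=cv2.INTER_CUBIC)
for r,col in((.060,(0,255,0)),(.056,(0,0,255))):
    for p in proj(s,circ(cx,cy,r,.094)): cv2.circle(im2,(int((p[0]-x0+.5)*k),int((p[1]-y0+.5)*k)),1,col,-1)
cv2.imwrite("pics/pot_s2.png",im2)
E
```

```text
[ 0.58393814 -0.20134034  0.094     ] [ 0.00143498 -0.00139839  0.        ] [-0.00393254 -0.00304073  0.        ]
[[30.8693  0.636  -0.188 ]
 [30.8185  0.635  -0.188 ]
 [30.6888  0.636  -0.187 ]
 [30.329   0.635  -0.187 ]
 [29.8213  0.637  -0.187 ]
 [29.4862  0.634  -0.188 ]
 [29.4559  0.637  -0.188 ]
 [29.4227  0.635  -0.189 ]]
```

View pics/pot_s2.png

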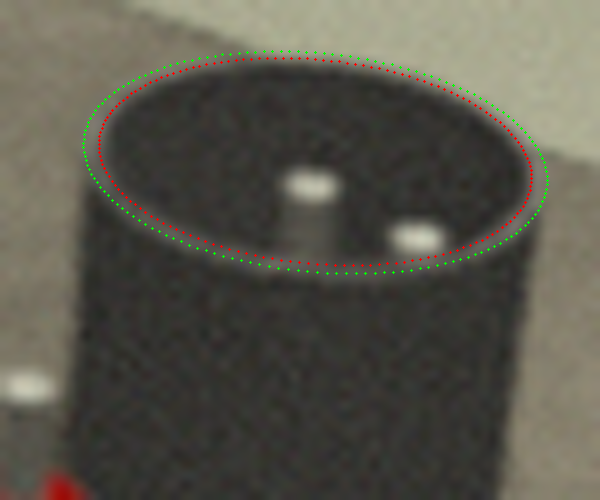

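Run:
```python
from h import *
print(rel([.4452,-.2317,.13],R.from_euler('xyz',[180,0,84.7],degrees=True)))
```

```text
(array([-0.1333, -0.004 ,  0.0691]), array([-0.05, -0.02,  8.41]))
```

Call:
{"name": "servo_tool", "arguments": {"increments": [[[-0.045, 0, 0, 0, 0, 3, 0], [-0.09, -0.002, 0.02, 0, 0, 6, 0], [-0.133, -0.004, 0.05, 0, 0, 8.4, 0], [-0.133, -0.004, 0.069, 0, 0, 8.4, 0], [-0.133, -0.004, 0.069, 0, 0, 8.4, 0], [-0.133, -0.004, 0.069, 0, 0, 8.4, 0], [-0.133, -0.004, 0.069, 0, 0, 8.4, 0]]]}}

```text
time_s: 14.35
tool_pos: [0.4464, -0.2306, 0.1314]
tool_rot: [180.0, -0.0, 84.8]
force: [0.1, 0.2, 0.3]
grip_width: 0.0434
```

Run:
```python
from h import *
o=env.get_obs();print(o["tool_pos"],o["tool_rot"],o["joint_velocities"].round(1),o["qpos"])
s=cam("side")
T=R.from_euler('xyz',o["tool_rot"],degrees=True)
pts=[o["tool_pos"]+T.apply([0,y,0]) for y in(-.0215,0,.0215)]
crop(s,240,150,360,270,5,"pics/s12.png",proj(s,pts))
print(rel([.4452,-.2317,.05],R.from_euler('xyz',[180,0,84.7],degrees=True)))
```

```text
[ 0.44644009 -0.23056445  0.1313544 ] [ 1.79962476e+02 -2.06028634e-02  8.48289255e+01] [-0.2 -0.7 -0.  -0.4 -0.1 -0.2  0.1] [-24.47869309   4.91601738  51.47772438 111.9198822   -4.27720254
  65.04760527  23.5303407 ]
(array([-0.0013, -0.0015,  0.0817]), array([ 0.09, -0.03,  0.14]))
```

View pics/s12.png

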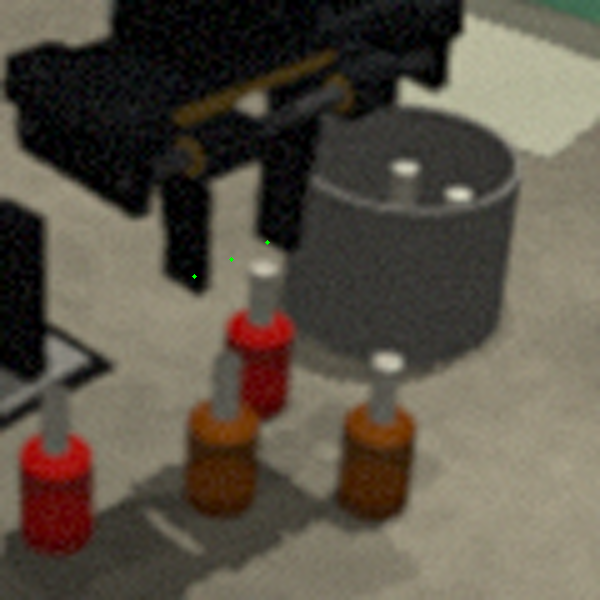

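Call:
{"name": "servo_tool", "arguments": {"increments": [[[-0.001, -0.001, 0.03, 0, 0, 0, 0], [-0.001, -0.001, 0.06, 0, 0, 0, 0], [-0.001, -0.001, 0.081, 0, 0, 0, 0], [-0.001, -0.001, 0.081, 0, 0, 0, 0], [-0.001, -0.001, 0.081, 0, 0, 0, 0], [-0.001, -0.001, 0.081, 0, 0, 0, -1], [-0.001, -0.001, 0.081, 0, 0, 0, -1], [-0.001, -0.001, 0.081, 0, 0, 0, -1], [-0.001, -0.001, 0.081, 0, 0, 0, -1], [-0.001, -0.001, 0.081, 0, 0, 0, -1], [-0.001, -0.001, 0.081, 0, 0, 0, -1], [-0.001, -0.001, 0.081, 0, 0, 0, -1]]], "squeeze": 30}}

```text
time_s: 15.6
tool_pos: [0.4447, -0.2325, 0.0499]
tool_rot: [180.0, -0.0, 84.7]
force: [0.3, -0.9, 1.1]
grip_width: 0.0122
```

Run:
```python
from h import *
o=env.get_obs();print(o["tool_pos"],o["tool_rot"],o["grip_width"],o["qpos"])
s=cam("side")
crop(s,240,150,360,270,5,"pics/s13.png")
a=np.radians(84.7);print([.633+.0365*np.cos(a),-.189+.0365*np.sin(a)])
print(rel([.633+.0365*np.cos(a),-.189+.0365*np.sin(a),.16],R.from_euler('xyz',[180,0,84.7],degrees=True)))
```

```text
[ 0.44470618 -0.23245771  0.04989912] [ 1.79997541e+02 -4.23131352e-03  8.47098878e+01] 0.012163443847085018 [-21.07484769  13.09563918  50.42066236 116.37812065 -12.19516511
  55.8009054   30.23844469]
[np.float64(0.6363715264417995), np.float64(-0.15265604851626274)]
(array([ 0.0971,  0.1835, -0.1101]), array([ 0.01, -0.  ,  0.01]))
```

View pics/s13.png

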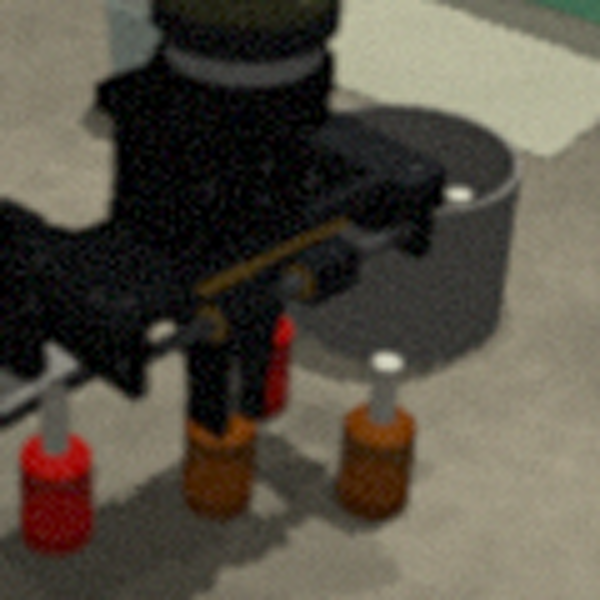

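Call:
{"name": "servo_tool", "arguments": {"increments": [[[0, 0, -0.04, 0, 0, 0, -1], [0, 0, -0.08, 0, 0, 0, -1], [0.01, 0.02, -0.11, 0, 0, 0, -1], [0.03, 0.055, -0.115, 0, 0, 0, -1], [0.05, 0.095, -0.115, 0, 0, 0, -1], [0.07, 0.135, -0.115, 0, 0, 0, -1], [0.09, 0.165, -0.112, 0, 0, 0, -1], [0.097, 0.183, -0.11, 0, 0, 0, -1], [0.097, 0.183, -0.11, 0, 0, 0, -1], [0.097, 0.183, -0.11, 0, 0, 0, -1], [0.097, 0.183, -0.11, 0, 0, 0, -1]]]}}

```text
time_s: 16.75
tool_pos: [0.6345, -0.1542, 0.16]
tool_rot: [-180.0, 0.0, 84.6]
force: [0.1, -0.5, -0.4]
grip_width: 0.012
```

Run:
```python
from h import *
o=env.get_obs();print(o["tool_pos"],o["tool_rot"],o["grip_width"],o["qpos"])
s=cam("side");t=cam("top")
P=np.r_[circ(o["tool_pos"][0],o["tool_pos"][1],.017,.11)]
crop(s,260,120,380,240,5,"pics/s14.png",proj(s,P))
crop(t,240,100,340,175,8,"pics/t14.png")
print(rel([.6364,-.1527,.16]))
```

```text
[ 0.63447367 -0.15419577  0.15997266] [-1.79964903e+02  1.41655420e-02  8.45855611e+01] 0.011988341140067148 [-23.56730353  25.97083924  46.4695888   88.76380139 -19.29919369
  73.63996339  20.0830067 ]
(array([0.0013, 0.0015, 0.0003]), array([0., 0., 0.]))
```

View pics/s14.png

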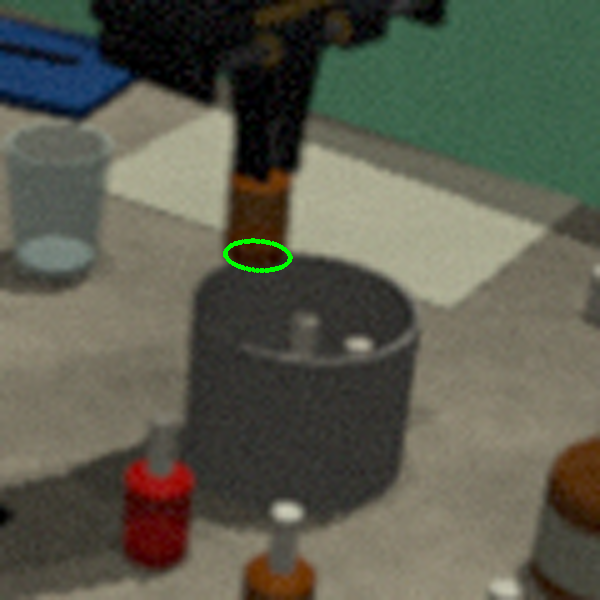

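View pics/t14.png

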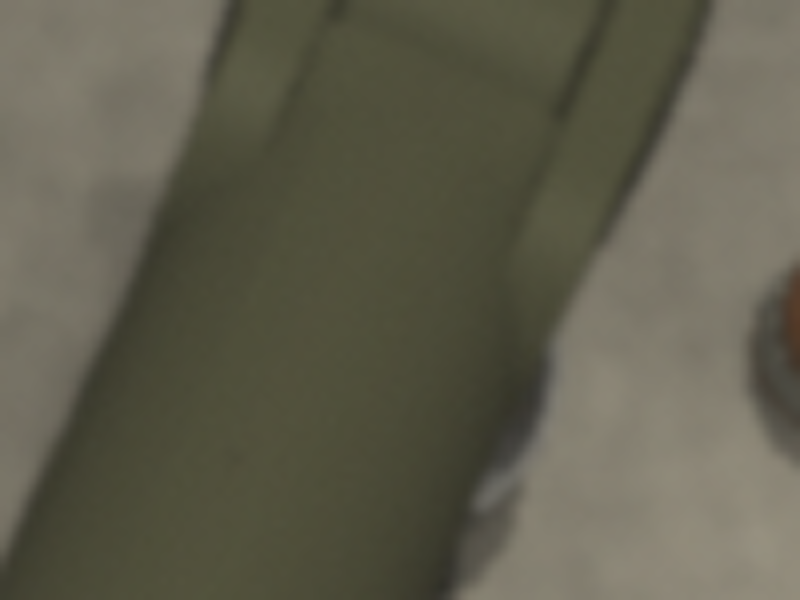

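Call:
{"name": "servo_tool", "arguments": {"increments": [[[0.001, 0.001, 0, 0, 0, 0, -1], [0.001, 0.001, 0.012, 0, 0, 0, -1], [0.001, 0.001, 0.024, 0, 0, 0, -1], [0.001, 0.001, 0.036, 0, 0, 0, -1], [0.001, 0.001, 0.048, 0, 0, 0, -1], [0.001, 0.001, 0.06, 0, 0, 0, -1], [0.001, 0.001, 0.072, 0, 0, 0, -1], [0.001, 0.001, 0.084, 0, 0, 0, -1], [0.001, 0.001, 0.094, 0, 0, 0, -1], [0.001, 0.001, 0.098, 0, 0, 0, -1], [0.001, 0.001, 0.098, 0, 0, 0, -1]]]}}

```text
time_s: 17.95
tool_pos: [0.6365, -0.1517, 0.0611]
tool_rot: [-179.9, 0.0, 84.7]
force: [0.6, 0.4, -1.2]
grip_width: 0.0119
```

Run:
```python
from h import *
o=env.get_obs();print(o["tool_pos"],o["tool_rot"],o["grip_width"],o["force"])
s=cam("side")
crop(s,260,120,380,240,5,"pics/s15.png")
```

```text
[ 0.63654356 -0.15171391  0.06111405] [-1.79938222e+02  3.06229356e-04  8.47148129e+01] 0.011869728798831402 [ 0.62515537  0.44706072 -1.18356406]
```

View pics/s15.png

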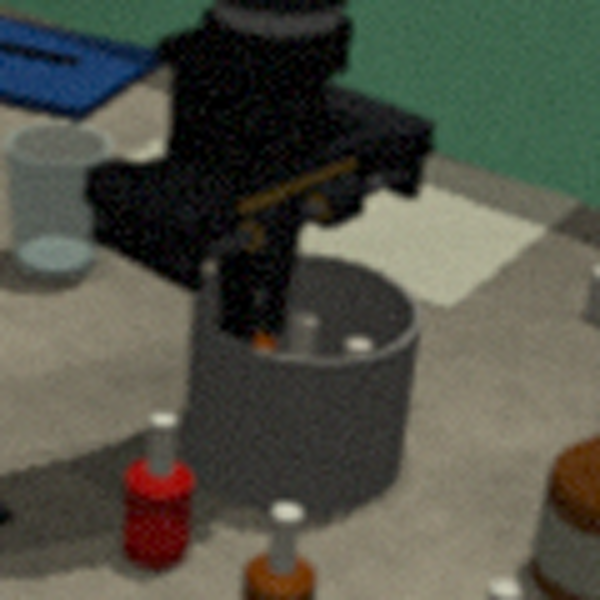

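Call:
{"name": "servo_tool", "arguments": {"increments": [[[0, 0, 0.002, 0, 0, 0, -1], [0, 0, 0.004, 0, 0, 0, -1], [0, 0, 0.005, 0, 0, 0, -1], [0, 0, 0.005, 0, 0, 0, -1], [0, 0, 0.005, 0, 0, 0, -0.6], [0, 0, 0.005, 0, 0, 0, -0.4], [0, 0, 0.005, 0, 0, 0, -0.4], [0, 0, 0.005, 0, 0, 0, -0.4], [0, 0, -0.015, 0, 0, 0, -0.4], [0, 0, -0.045, 0, 0, 0, -0.4], [0, 0, -0.085, 0, 0, 0, -0.4], [0, 0, -0.12, 0, 0, 0, 0]]]}}

```text
time_s: 19.2
tool_pos: [0.6369, -0.152, 0.1836]
tool_rot: [180.0, 0.0, 84.7]
force: [0.7, 0.7, 0.7]
grip_width: 0.0291
```

Run:
```python
from h import *
o=env.get_obs();print(o["tool_pos"],o["tool_rot"],o["grip_width"],o["force"],o["qpos"])
s=cam("side")
crop(s,230,120,430,270,4,"pics/s16.png")
r=R.from_euler('xyz',[180,0,0],degrees=True)
print(rel([.4945,-.2830,.19],r))
```

```text
[ 0.63693035 -0.15197047  0.18360262] [1.79967854e+02 4.43995478e-03 8.47026731e+01] 0.02906544403710194 [0.73087888 0.68369367 0.72598794] [-23.9373744   25.18040072  46.90493971  86.90356902 -18.67894262
  76.00035222  19.4763091 ]
(array([-0.1427, -0.1328, -0.0011]), array([ 0.48, -0.4 , 84.7 ]))
```

View pics/s16.png

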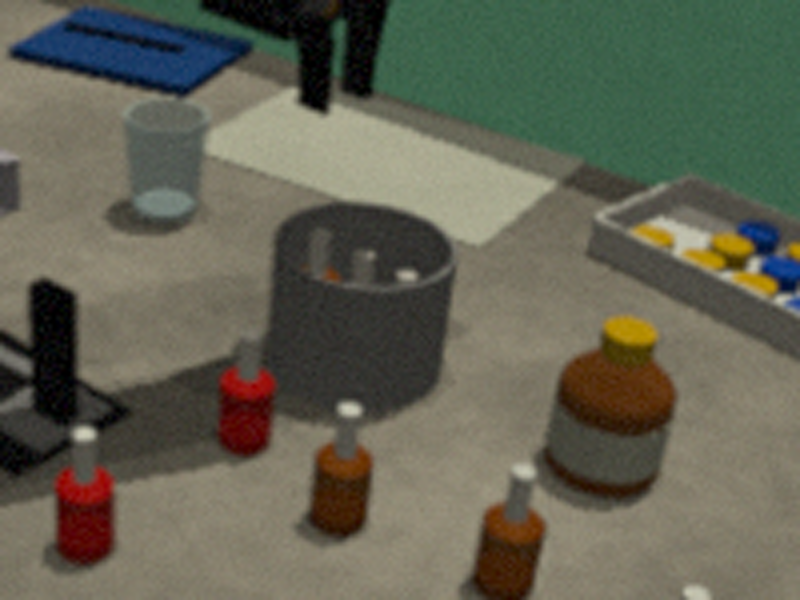

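Run:
```python
from h import *
r=R.from_euler('xyz',[180,0,174.7],degrees=True)
print(rel([.4945,-.2830,.14],r))
```

```text
(array([-0.1427, -0.1333,  0.0489]), array([  0.43,   0.46, -90.  ]))
```

Call:
{"name": "servo_tool", "arguments": {"increments": [[[-0.015, -0.015, 0, 0, 0, -8, 0], [-0.035, -0.03, 0, 0, 0, -16, 0], [-0.055, -0.05, 0, 0, 0, -24, 0], [-0.075, -0.07, 0, 0, 0, -32, 0], [-0.095, -0.09, 0, 0, 0, -40, 0], [-0.115, -0.11, 0, 0, 0, -48, 0], [-0.135, -0.127, 0, 0, 0, -56, 0], [-0.143, -0.133, 0, 0, 0, -64, 0], [-0.143, -0.133, 0.01, 0, 0, -72, 0], [-0.143, -0.133, 0.02, 0, 0, -80, 0], [-0.143, -0.133, 0.03, 0, 0, -86, 0], [-0.143, -0.133, 0.045, 0, 0, -90, 0], [-0.143, -0.133, 0.049, 0, 0, -90, 0], [-0.143, -0.133, 0.049, 0, 0, -90, 0], [-0.143, -0.133, 0.049, 0, 0, -90, 0]]]}}

```text
time_s: 20.75
tool_pos: [0.4916, -0.2822, 0.1334]
tool_rot: [-180.0, 0.0, 174.6]
force: [-0.2, 0.8, 0.1]
grip_width: 0.0437
```

Run:
```python
from h import *
o=env.get_obs();print(o["tool_pos"],o["tool_rot"],o["qpos"])
s=cam("side")
T=R.from_euler('xyz',o["tool_rot"],degrees=True)
pts=[o["tool_pos"]+T.apply([0,y,0]) for y in(-.0215,0,.0215)]
crop(s,240,150,400,270,5,"pics/s17.png",proj(s,pts))
print(rel([.4945,-.2830,.05],R.from_euler('xyz',[180,0,174.7],degrees=True)))
```

```text
[ 0.4915851  -0.28221176  0.13337276] [-1.79985795e+02  4.31963016e-02  1.74635667e+02] [ -6.61984421  13.60959754  38.71243783 102.96157078  -9.23609895
  66.56912059 119.6274512 ]
(array([-0.0027, -0.0005,  0.0836]), array([-0.02,  0.07, -0.04]))
```

View pics/s17.png

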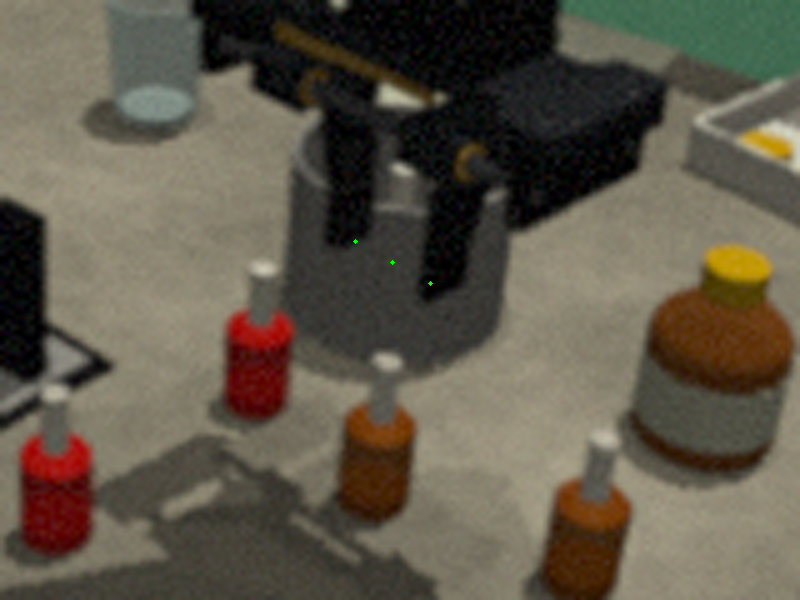

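Call:
{"name": "servo_tool", "arguments": {"increments": [[[-0.0027, -0.0005, 0.03, 0, 0, 0, 0], [-0.0027, -0.0005, 0.06, 0, 0, 0, 0], [-0.0027, -0.0005, 0.083, 0, 0, 0, 0], [-0.0027, -0.0005, 0.083, 0, 0, 0, 0], [-0.0027, -0.0005, 0.083, 0, 0, 0, 0], [-0.0027, -0.0005, 0.083, 0, 0, 0, -1], [-0.0027, -0.0005, 0.083, 0, 0, 0, -1], [-0.0027, -0.0005, 0.083, 0, 0, 0, -1], [-0.0027, -0.0005, 0.083, 0, 0, 0, -1], [-0.0027, -0.0005, 0.083, 0, 0, 0, -1], [-0.0027, -0.0005, 0.083, 0, 0, 0, -1], [-0.0027, -0.0005, 0.083, 0, 0, 0, -1]]]}}

```text
time_s: 22.0
tool_pos: [0.4941, -0.2826, 0.05]
tool_rot: [180.0, 0.0, 174.7]
force: [-0.3, 1.6, 1.7]
grip_width: 0.0122
```

Run:
```python
from h import *
o=env.get_obs();print(o["tool_pos"],o["tool_rot"],o["grip_width"],o["force"])
a=np.radians(354.7);p=[.633+.0365*np.cos(a),-.189+.0365*np.sin(a)];print(p)
print(rel(p+[.16],R.from_euler('xyz',[180,0,174.7],degrees=True)))
s=cam("side"); crop(s,240,150,400,270,5,"pics/s18.png")
```

```text
[ 0.4941211  -0.28261579  0.04999706] [1.79990348e+02 1.71643652e-02 1.74717882e+02] 0.0122176894584591 [-0.3477071   1.62002742  1.71957161]
[np.float64(0.6693439514837373), np.float64(-0.19237152644179953)]
(array([-0.1662,  0.106 , -0.1099]), array([0.01, 0.02, 0.02]))
```

View pics/s18.png

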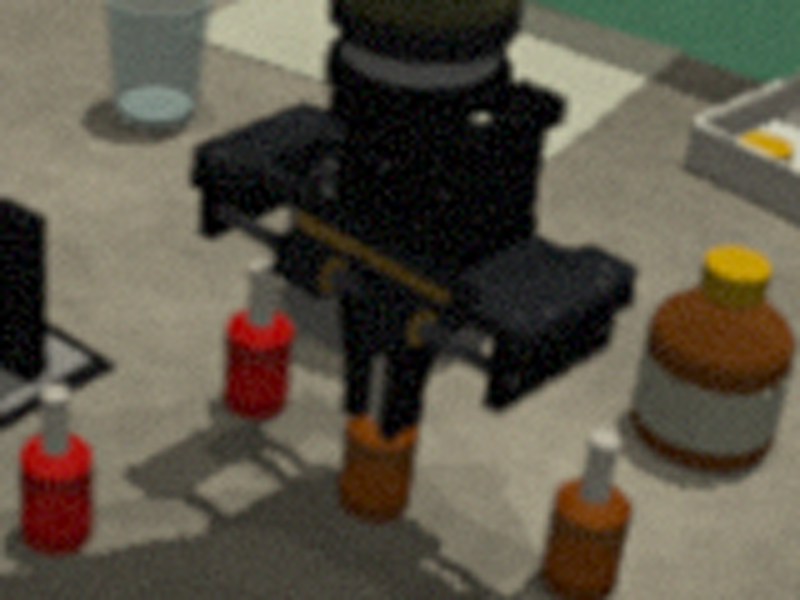

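Call:
{"name": "servo_tool", "arguments": {"increments": [[[0, 0, -0.04, 0, 0, 0, -1], [0, 0, -0.08, 0, 0, 0, -1], [-0.02, 0.012, -0.11, 0, 0, 0, -1], [-0.05, 0.032, -0.115, 0, 0, 0, -1], [-0.085, 0.055, -0.115, 0, 0, 0, -1], [-0.12, 0.076, -0.115, 0, 0, 0, -1], [-0.15, 0.095, -0.112, 0, 0, 0, -1], [-0.166, 0.106, -0.11, 0, 0, 0, -1], [-0.166, 0.106, -0.11, 0, 0, 0, -1], [-0.166, 0.106, -0.11, 0, 0, 0, -1], [-0.166, 0.106, -0.11, 0, 0, 0, -1], [-0.166, 0.106, -0.11, 0, 0, 0, -1]]]}}

```text
time_s: 23.25
tool_pos: [0.6679, -0.1941, 0.1604]
tool_rot: [-180.0, 0.0, 174.6]
force: [-0.1, -0.8, -1.4]
grip_width: 0.0122
```

Run:
```python
from h import *
o=env.get_obs();print(o["tool_pos"],o["tool_rot"],o["grip_width"],o["force"],o["qpos"])
print(rel([.6693,-.1924,.062],R.from_euler('xyz',[180,0,174.7],degrees=True)))
s=cam("side")
P=circ(o["tool_pos"][0],o["tool_pos"][1],.017,.11)
crop(s,260,120,380,240,5,"pics/s19.png",proj(s,P))
```

```text
[ 0.6678967  -0.1940704   0.16035037] [-1.79986690e+02  1.04113897e-02  1.74574293e+02] 0.012196897696001414 [-0.10368175 -0.77328699 -1.4033152 ] [-10.28700023  28.51192186  34.22344339  81.587488   -16.14197725
  74.80363322 109.48893015]
(array([-0.0012,  0.0018,  0.0984]), array([-0.01,  0.01, -0.13]))
```

View pics/s19.png

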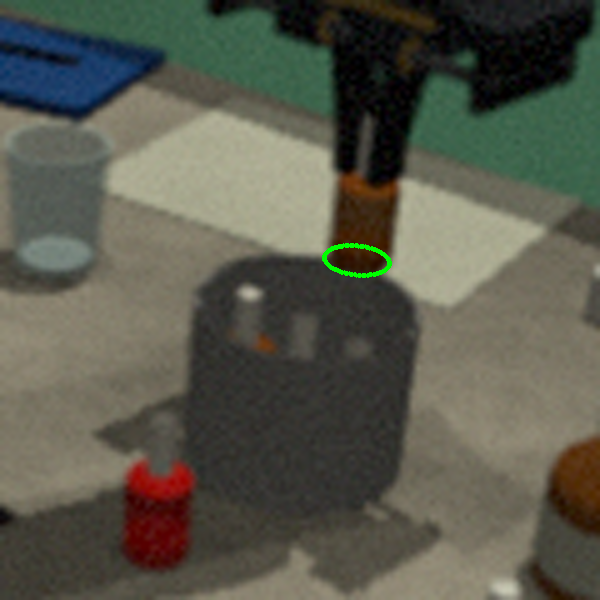

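Call:
{"name": "servo_tool", "arguments": {"increments": [[[0, 0.0028, 0, 0, 0, 0, -1], [0, 0.0028, 0.012, 0, 0, 0, -1], [0, 0.0028, 0.024, 0, 0, 0, -1], [0, 0.0028, 0.036, 0, 0, 0, -1], [0, 0.0028, 0.048, 0, 0, 0, -1], [0, 0.0028, 0.06, 0, 0, 0, -1], [0, 0.0028, 0.072, 0, 0, 0, -1], [0, 0.0028, 0.084, 0, 0, 0, -1], [0, 0.0028, 0.094, 0, 0, 0, -1], [0, 0.0028, 0.099, 0, 0, 0, -1], [0, 0.0028, 0.099, 0, 0, 0, -1]]]}}

```text
time_s: 24.4
tool_pos: [0.6688, -0.1895, 0.0599]
tool_rot: [180.0, -0.1, 174.7]
force: [0.6, 0.5, -0.8]
grip_width: 0.0124
```

Run:
```python
from h import *
o=env.get_obs();print(o["tool_pos"],o["tool_rot"],o["grip_width"],o["force"])
s=cam("side"); crop(s,260,120,380,240,5,"pics/s20.png")
```

```text
[ 0.66880738 -0.18948453  0.05987284] [ 1.79990337e+02 -7.65170100e-02  1.74710732e+02] 0.012377430967676864 [ 0.63248186  0.52424798 -0.79552394]
```

View pics/s20.png

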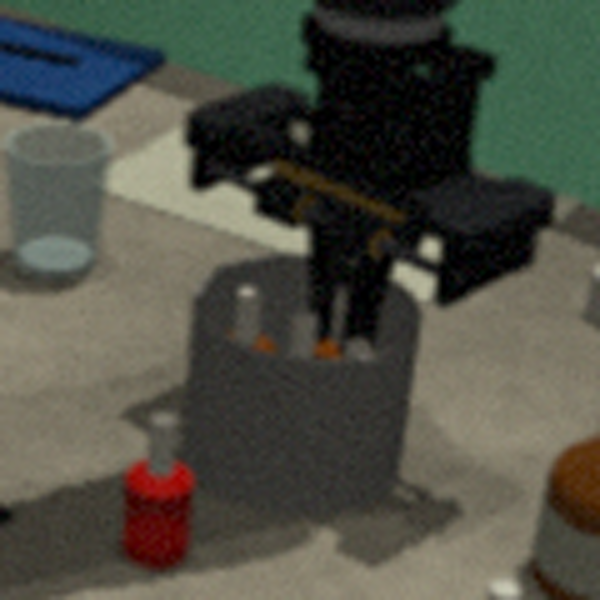

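Call:
{"name": "servo_tool", "arguments": {"increments": [[[0, 0, 0.002, 0, 0, 0, -1], [0, 0, 0.0035, 0, 0, 0, -1], [0, 0, 0.0035, 0, 0, 0, -1], [0, 0, 0.0035, 0, 0, 0, -0.6], [0, 0, 0.0035, 0, 0, 0, -0.4], [0, 0, 0.0035, 0, 0, 0, -0.4], [0, 0, 0.0035, 0, 0, 0, -0.4], [0, 0, -0.015, 0, 0, 0, -0.4], [0, 0, -0.045, 0, 0, 0, -0.4], [0, 0, -0.085, 0, 0, 0, -0.4], [0, 0, -0.12, 0, 0, 0, 0], [0, 0, -0.12, 0, 0, 0, 0]]]}}

```text
time_s: 25.65
tool_pos: [0.6723, -0.1912, 0.1876]
tool_rot: [-179.9, 0.6, 174.7]
force: [0.8, 0.5, 0.4]
grip_width: 0.035
```

Run:
```python
from h import *
o=env.get_obs();print(o["tool_pos"],o["tool_rot"],o["grip_width"],o["force"])
s=cam("side"); t=cam("top");crop(s,230,120,430,270,4,"pics/s21.png"); crop(t,200,110,400,260,4,"pics/t21.png")
```

```text
[ 0.67227363 -0.1912326   0.18760225] [-179.9195464     0.59816104  174.70420639] 0.03497049790485933 [0.76256292 0.53953579 0.41108799]
```

View pics/s21.png

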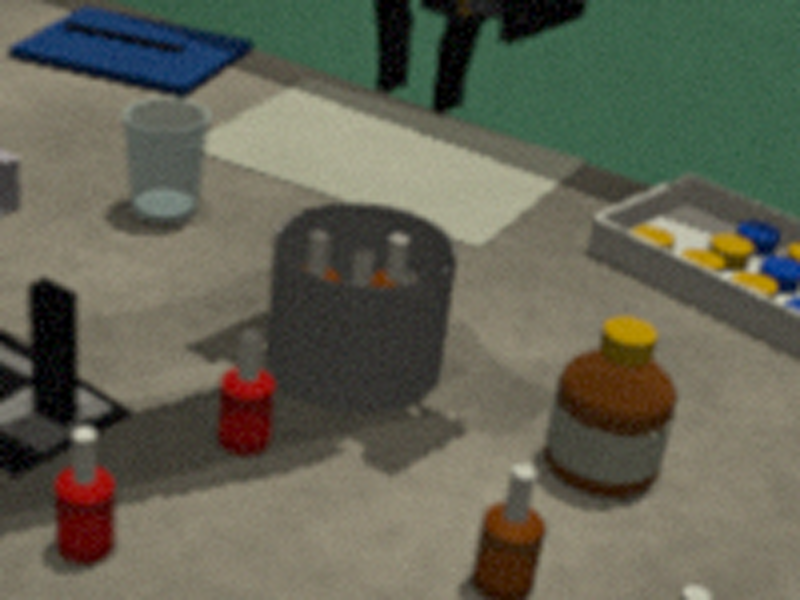

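View pics/t21.png

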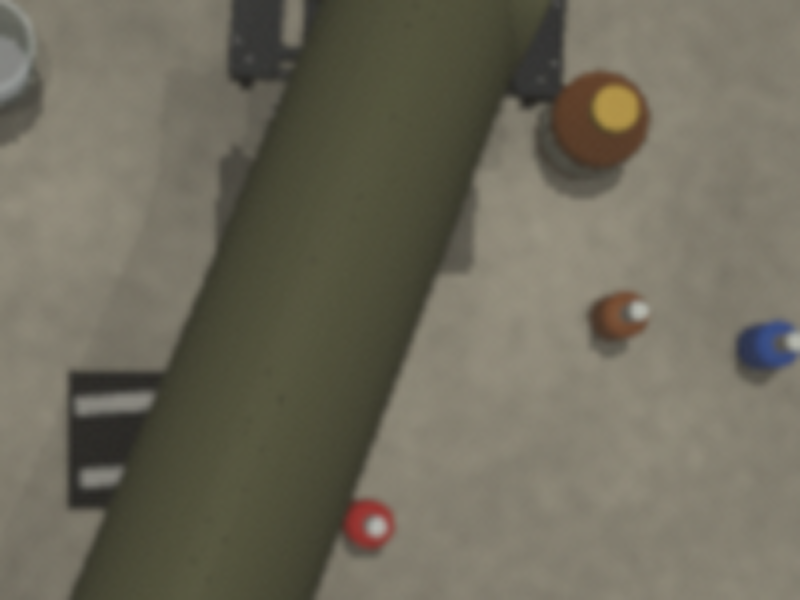

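Run:
```python
from h import *
s=cam("side"); t=cam("top")
U=lambda X,Y,x0,y0,k: ((X+.5)/k-.5+x0,(Y+.5)/k-.5+y0)
print(onz(s,U(522,471,230,120,4),.08),onz(t,U(638,310,200,110,4),.08)-[.002,.0035,0])
crop(s,330,210,390,270,10,"pics/s22.png")
o=env.get_obs();print(o["tool_pos"])
print(rel([.518,-.3835,.18],R.from_euler('xyz',[180,0,174.7],degrees=True)))
```

```text
[ 0.51485448 -0.3807429   0.08      ] [ 0.51557752 -0.38260187  0.08      ]
[ 0.66859349 -0.18921299  0.17955723]
(array([ 0.1321, -0.2073, -0.0003]), array([ 0.03, -0.11,  0.02]))
```

View pics/s22.png

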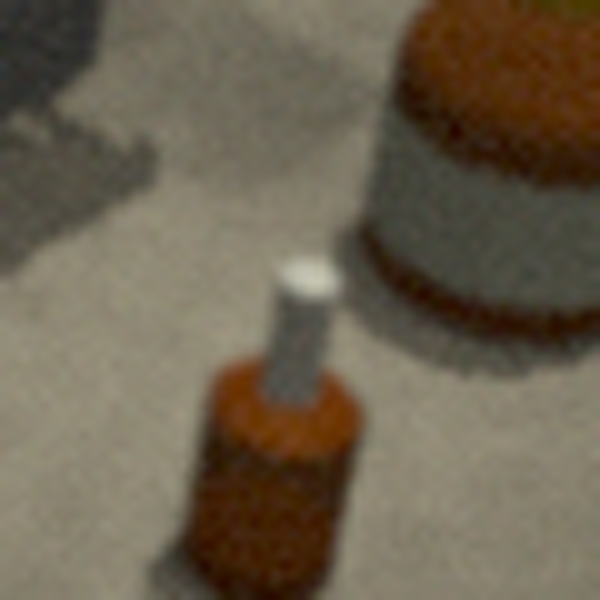

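Run:
```python
from h import *
print(rel([.515,-.3815,.14],R.from_euler('xyz',[180,0,174.7],degrees=True)))
```

```text
(array([ 0.1352, -0.2056,  0.0397]), array([ 0.03, -0.11,  0.02]))
```

Call:
{"name": "servo_tool", "arguments": {"increments": [[[0.02, -0.03, 0, 0, 0, 0, 0], [0.045, -0.068, 0, 0, 0, 0, 0], [0.07, -0.106, 0, 0, 0, 0, 0], [0.095, -0.145, 0, 0, 0, 0, 0], [0.12, -0.183, 0, 0, 0, 0, 0], [0.135, -0.206, 0.01, 0, 0, 0, 0], [0.135, -0.206, 0.03, 0, 0, 0, 0], [0.135, -0.206, 0.04, 0, 0, 0, 0], [0.135, -0.206, 0.04, 0, 0, 0, 0], [0.135, -0.206, 0.04, 0, 0, 0, 0]]]}}

```text
time_s: 26.85
tool_pos: [0.5166, -0.3811, 0.1403]
tool_rot: [180.0, -0.1, 174.8]
force: [-0.4, -0.4, 0.9]
grip_width: 0.0435
```

Run:
```python
from h import *
o=env.get_obs();print(o["tool_pos"],o["tool_rot"],o["qpos"])
s=cam("side")
T=R.from_euler('xyz',o["tool_rot"],degrees=True)
pts=[o["tool_pos"]+T.apply([0,y,0]) for y in(-.0215,0,.0215)]
crop(s,310,180,430,300,5,"pics/s23.png",proj(s,pts))
print(rel([.515,-.3815,.05],R.from_euler('xyz',[180,0,174.7],degrees=True)))
```

```text
[ 0.51660543 -0.38105446  0.14025171] [ 1.79959454e+02 -5.96096976e-02  1.74832574e+02] [  3.92000362  23.52884546  38.74110031  91.51104197 -15.37020368
  70.47201884 130.36012714]
(array([ 0.0019, -0.0002,  0.091 ]), array([0.  , 0.01, 0.13]))
```

View pics/s23.png

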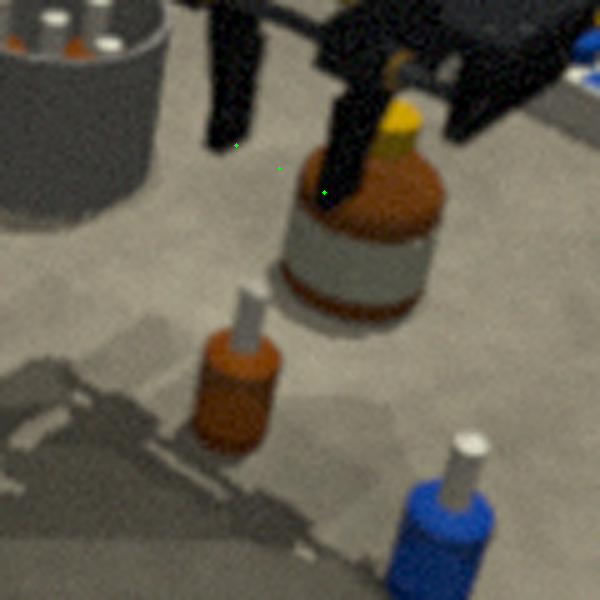

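Call:
{"name": "servo_tool", "arguments": {"increments": [[[0.0015, 0, 0.03, 0, 0, 0, 0], [0.0015, 0, 0.06, 0, 0, 0, 0], [0.0015, 0, 0.091, 0, 0, 0, 0], [0.0015, 0, 0.091, 0, 0, 0, 0], [0.0015, 0, 0.091, 0, 0, 0, 0], [0.0015, 0, 0.091, 0, 0, 0, -1], [0.0015, 0, 0.091, 0, 0, 0, -1], [0.0015, 0, 0.091, 0, 0, 0, -1], [0.0015, 0, 0.091, 0, 0, 0, -1], [0.0015, 0, 0.091, 0, 0, 0, -1], [0.0015, 0, 0.091, 0, 0, 0, -1], [0.0015, 0, 0.091, 0, 0, 0, -1]]]}}

```text
time_s: 28.1
tool_pos: [0.5145, -0.3821, 0.0501]
tool_rot: [180.0, 0.0, 174.7]
force: [-0.1, 0.6, 1.3]
grip_width: 0.012
```

Run:
```python
from h import *
o=env.get_obs();print(o["tool_pos"],o["tool_rot"],o["grip_width"],o["force"])
a=np.radians(174.7);p=[.633+.0365*np.cos(a),-.189+.0365*np.sin(a)];print(p)
print(rel(p+[.16],R.from_euler('xyz',[180,0,174.7],degrees=True)))
s=cam("side"); crop(s,310,180,430,300,5,"pics/s24.png")
```

```text
[ 0.51454897 -0.382146    0.0500703 ] [1.79990436e+02 2.04361081e-02 1.74718375e+02] 0.012031313910598576 [-0.05775892  0.55881598  1.31289352]
[np.float64(0.5966560485162627), np.float64(-0.1856284735582005)]
(array([-0.0637,  0.2033, -0.1099]), array([0.01, 0.02, 0.02]))
```

View pics/s24.png

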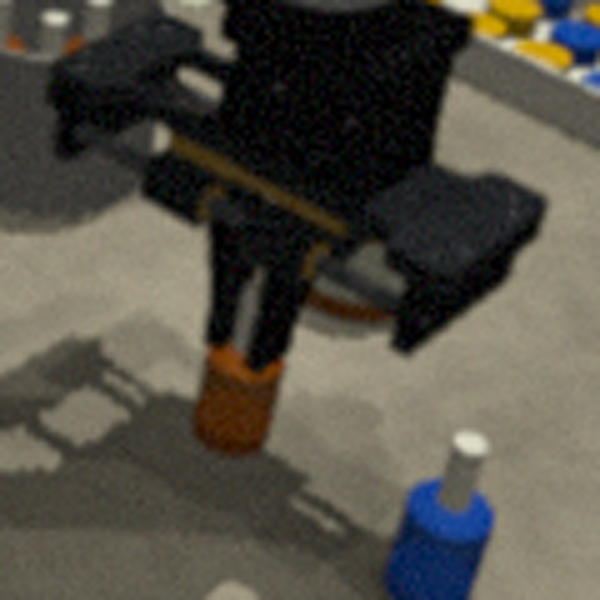

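Call:
{"name": "servo_tool", "arguments": {"increments": [[[0, 0, -0.04, 0, 0, 0, -1], [0, 0, -0.08, 0, 0, 0, -1], [-0.006, 0.02, -0.11, 0, 0, 0, -1], [-0.018, 0.058, -0.115, 0, 0, 0, -1], [-0.031, 0.1, -0.115, 0, 0, 0, -1], [-0.044, 0.14, -0.115, 0, 0, 0, -1], [-0.056, 0.18, -0.112, 0, 0, 0, -1], [-0.064, 0.203, -0.11, 0, 0, 0, -1], [-0.064, 0.203, -0.11, 0, 0, 0, -1], [-0.064, 0.203, -0.11, 0, 0, 0, -1], [-0.064, 0.203, -0.11, 0, 0, 0, -1], [-0.064, 0.203, -0.11, 0, 0, 0, -1]]]}}

```text
time_s: 29.35
tool_pos: [0.5961, -0.188, 0.16]
tool_rot: [-180.0, 0.0, 174.5]
force: [-0.4, -0.7, -1.1]
grip_width: 0.0125
```

Run:
```python
from h import *
o=env.get_obs();print(o["tool_pos"],o["tool_rot"],o["grip_width"],o["force"],o["qpos"])
print(rel([.5967,-.1857,.062],R.from_euler('xyz',[180,0,174.7],degrees=True)))
s=cam("side")
P=circ(o["tool_pos"][0],o["tool_pos"][1],.017,.11)
crop(s,260,120,380,240,5,"pics/s25.png",proj(s,P))
```

```text
[ 0.59607143 -0.18800506  0.16001135] [-1.79962975e+02  5.88498980e-03  1.74543132e+02] 0.012466926936357373 [-0.44811306 -0.73950912 -1.13657006] [-13.39218967  19.56544229  35.3057757   92.79595156 -11.7480181
  71.38442541 108.6611628 ]
(array([-0.0004,  0.0024,  0.098 ]), array([-0.04,  0.01, -0.16]))
```

View pics/s25.png

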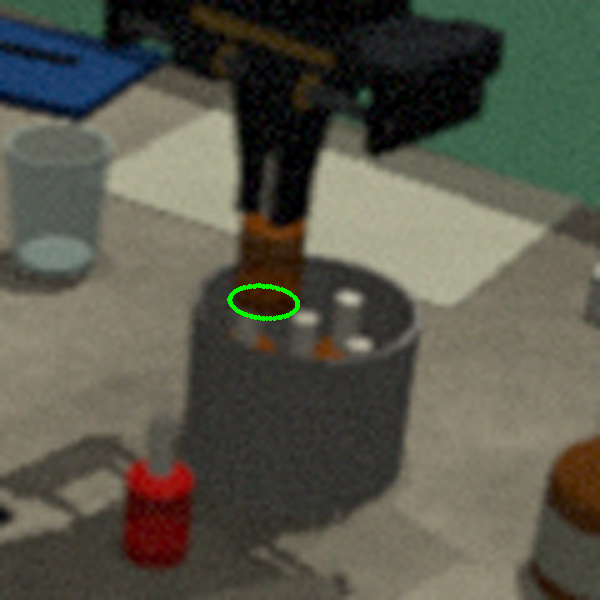

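Call:
{"name": "servo_tool", "arguments": {"increments": [[[0.0008, 0.0022, 0, 0, 0, 0, -1], [0.0008, 0.0022, 0.012, 0, 0, 0, -1], [0.0008, 0.0022, 0.024, 0, 0, 0, -1], [0.0008, 0.0022, 0.036, 0, 0, 0, -1], [0.0008, 0.0022, 0.048, 0, 0, 0, -1], [0.0008, 0.0022, 0.06, 0, 0, 0, -1], [0.0008, 0.0022, 0.072, 0, 0, 0, -1], [0.0008, 0.0022, 0.084, 0, 0, 0, -1], [0.0008, 0.0022, 0.094, 0, 0, 0, -1], [0.0008, 0.0022, 0.099, 0, 0, 0, -1], [0.0008, 0.0022, 0.099, 0, 0, 0, -1]]]}}

```text
time_s: 30.5
tool_pos: [0.5963, -0.1836, 0.06]
tool_rot: [-180.0, -0.0, 174.7]
force: [5.2, -1.7, -3.9]
grip_width: 0.0123
```

Run:
```python
from h import *
o=env.get_obs();print(o["tool_pos"],o["tool_rot"],o["grip_width"],o["force"])
s=cam("side"); crop(s,260,120,380,240,5,"pics/s26.png")
```

```text
[ 0.59633866 -0.18355115  0.05996994] [-1.79992208e+02 -2.21836018e-03  1.74720313e+02] 0.01226288386534595 [ 5.17310609 -1.690923   -3.94987745]
```

View pics/s26.png

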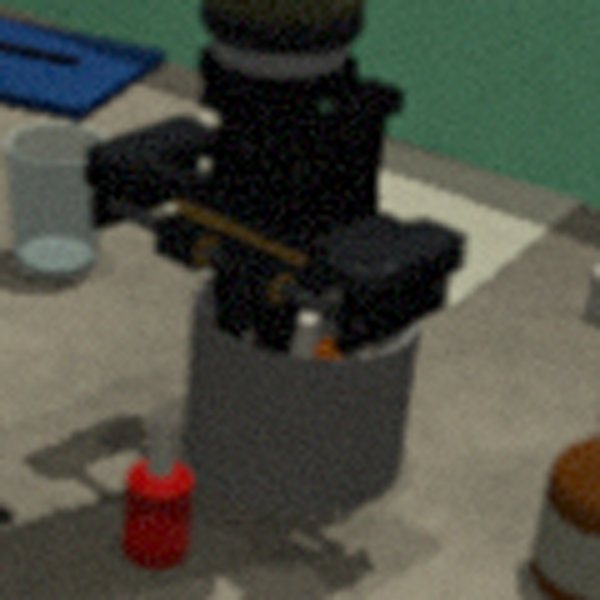

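Call:
{"name": "servo_tool", "arguments": {"increments": [[[-0.002, 0, 0, 0, 0, 0, -1], [-0.002, 0, 0, 0, 0, 0, -1], [-0.002, 0, 0, 0, 0, 0, -1]]]}}

```text
time_s: 30.85
tool_pos: [0.5971, -0.1839, 0.0607]
tool_rot: [180.0, -0.1, 174.7]
force: [0.0, -0.7, -0.5]
grip_width: 0.0122
```

Call:
{"name": "servo_tool", "arguments": {"increments": [[[0, 0, 0.002, 0, 0, 0, -1], [0, 0, 0.004, 0, 0, 0, -1], [0, 0, 0.004, 0, 0, 0, -1], [0, 0, 0.004, 0, 0, 0, -1]]]}}

```text
time_s: 31.25
tool_pos: [0.598, -0.1839, 0.0567]
tool_rot: [180.0, -0.0, 174.7]
force: [-0.5, -0.2, -1.6]
grip_width: 0.0121
```

Call:
{"name": "servo_tool", "arguments": {"increments": [[[0, 0, 0.0005, 0, 0, 0, -0.6], [0, 0, 0.0005, 0, 0, 0, -0.4], [0, 0, 0.0005, 0, 0, 0, -0.4], [0, 0, 0.0005, 0, 0, 0, -0.4], [0, 0, -0.015, 0, 0, 0, -0.4], [0, 0, -0.045, 0, 0, 0, -0.4], [0, 0, -0.085, 0, 0, 0, -0.4], [0, 0, -0.12, 0, 0, 0, 0], [0, 0, -0.12, 0, 0, 0, 0], [0, 0, -0.12, 0, 0, 0, 0]]]}}

```text
time_s: 32.25
tool_pos: [0.5984, -0.1846, 0.1787]
tool_rot: [-180.0, 0.1, 174.7]
force: [-0.2, -0.2, -0.8]
grip_width: 0.0406
```

Run:
```python
from h import *
o=env.get_obs();print(o["tool_pos"],o["tool_rot"],o["grip_width"],o["force"])
s=cam("side"); t=cam("top");crop(s,290,160,350,220,10,"pics/s27.png")
cv2.imwrite("pics/s27f.png",s["frame"])
U=lambda X,Y,x0,y0,k: ((X+.5)/k-.5+x0,(Y+.5)/k-.5+y0)
# shelf/lid knob top at z=.099 : view
crop(s,140,100,220,160,10,"pics/s27b.png"); crop(t,60,130,180,220,6.6,"pics/t27.png")
print(rel([.55,.0,.25],R.from_euler('xyz',[180,0,91],degrees=True)))
```

```text
[ 0.59844108 -0.18463001  0.17870653] [-1.79984005e+02  1.35702385e-01  1.74679854e+02] 0.04060703940233484 [-0.24035732 -0.24502245 -0.76807894]
(array([ 0.0642,  0.1787, -0.0737]), array([-6.00e-02, -9.00e-02,  8.37e+01]))
```

View pics/s27.png

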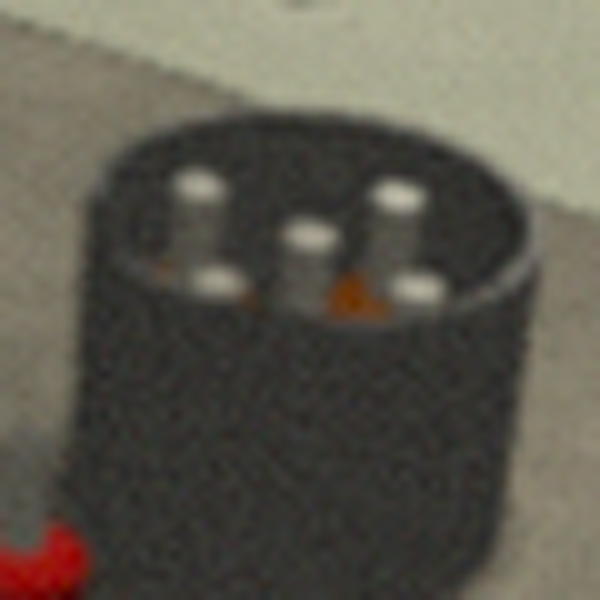

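View pics/s27b.png

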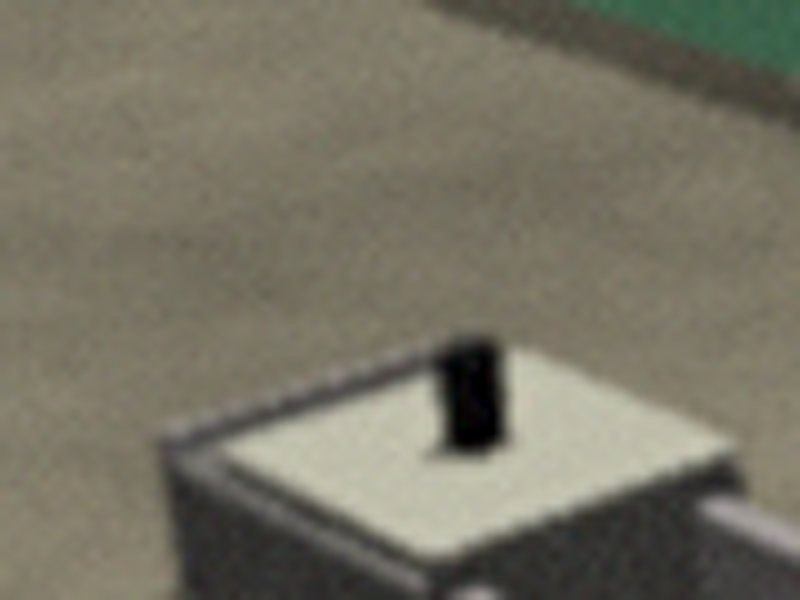

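View pics/t27.png

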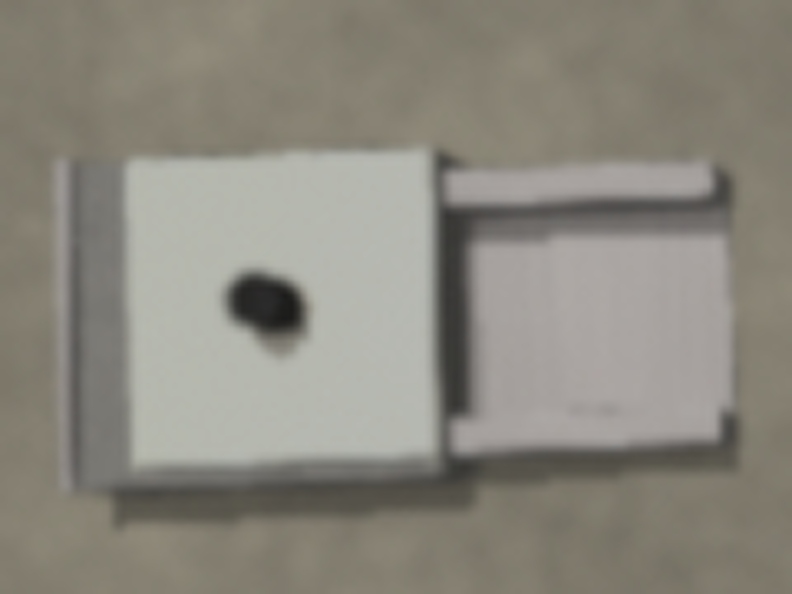

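Run:
```python
from h import *
s=cam("side")
U=lambda X,Y,x0,y0,k: ((X+.5)/k-.5+x0,(Y+.5)/k-.5+y0)
for n,p in dict(A=(200,186),B=(400,196),b1=(309,235),C=(217,281),b2=(418,289)).items(): print(n,onz(s,U(*p,290,160,10),.086).round(4))
im2=cv2.resize(s["frame"][160:220,290:350],None,fx=10,fy=10,interpolation=cv2.INTER_CUBIC)
for r,col in((.060,(0,255,0)),(.056,(0,0,255))):
    for p in proj(s,circ(.6345,-.189,r,.094)): cv2.circle(im2,(int((p[0]-290+.5)*10),int((p[1]-160+.5)*10)),1,col,-1)
cv2.imwrite("pics/pot_s3.png",im2)
t=cam("top")
# lid: plate z .063 top face corners in top crop; knob
f=lambda X,Y:U(X,Y,60,130,6.6)
L=[onz(t,f(*p),.063) for p in [(124,160),(434,150),(444,470),(132,467)]]; print(np.round(L,4)); print(np.mean(L,0)-[.0025,.004,0])
print("knob top top",onz(t,f(252,298),.099)-[.002,.0037,0])
g=lambda X,Y:U(X,Y,140,100,10)
L=[onz(s,g(*p),.063) for p in [(218,452),(512,345),(742,442),(432,558)]]; print(np.round(L,4)); print(np.mean(L,0))
print("knob base side",onz(s,g(475,443),.063), onz(s,g(472,343),.099))
```

```text
A [ 0.6349 -0.1512  0.086 ]
B [ 0.669  -0.1921  0.086 ]
b1 [ 0.6341 -0.1879  0.086 ]
C [ 0.5976 -0.186   0.086 ]
b2 [ 0.6313 -0.2244  0.086 ]
[[0.6309 0.3942 0.063 ]
 [0.6315 0.2626 0.063 ]
 [0.4971 0.2591 0.063 ]
 [0.5015 0.3905 0.063 ]]
[0.56272712 0.32259446 0.063     ]
knob top top [0.56513559 0.32405721 0.099     ]
[[0.497  0.3815 0.063 ]
 [0.6277 0.3921 0.063 ]
 [0.6309 0.2592 0.063 ]
 [0.5005 0.2545 0.063 ]]
[0.56402609 0.32182224 0.063     ]
knob base side [0.56479944 0.32413323 0.063     ] [0.5676625  0.32408824 0.099     ]
```

View pics/pot_s3.png

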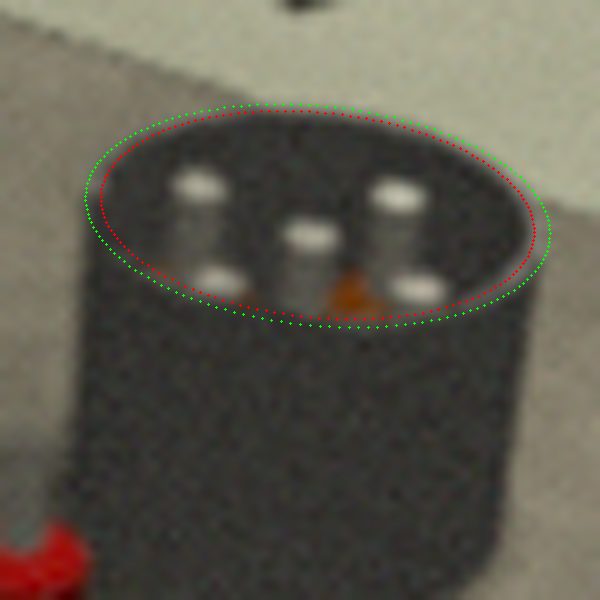

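Run:
```python
from h import *
print(rel([.565,.323,.18],R.from_euler('xyz',[180,0,91],degrees=True)))
```

```text
(array([ 0.0788,  0.5015, -0.0042]), array([-0.1 , -0.13, 83.71]))
```

Call:
{"name": "servo_tool", "arguments": {"increments": [[[0.005, 0.02, -0.01, 0, 0, 5, 0.2], [0.01, 0.055, -0.02, 0, 0, 11, 0.2], [0.015, 0.095, -0.02, 0, 0, 17, 0.2], [0.02, 0.135, -0.02, 0, 0, 23, 0.2], [0.027, 0.175, -0.02, 0, 0, 29, 0.2], [0.033, 0.215, -0.02, 0, 0, 35, 0.2], [0.04, 0.255, -0.02, 0, 0, 41, 0.2], [0.046, 0.295, -0.02, 0, 0, 47, 0.2], [0.052, 0.335, -0.02, 0, 0, 53, 0.2], [0.059, 0.375, -0.02, 0, 0, 59, 0.2], [0.065, 0.415, -0.02, 0, 0, 65, 0.2], [0.072, 0.455, -0.015, 0, 0, 71, 0.2], [0.077, 0.49, -0.01, 0, 0, 77, 0.2], [0.079, 0.5, -0.004, 0, 0, 83.7, 0.2], [0.079, 0.5015, -0.004, 0, 0, 83.7, 0.2], [0.079, 0.5015, -0.004, 0, 0, 83.7, 0.2], [0.079, 0.5015, -0.004, 0, 0, 83.7, 0.2]]]}}

```text
time_s: 34.15
tool_pos: [0.5664, 0.3207, 0.181]
tool_rot: [180.0, 0.1, 91.0]
force: [0.3, 0.0, 0.4]
grip_width: 0.0522
```

Run:
```python
from h import *
o=env.get_obs();print(o["tool_pos"],o["tool_rot"],o["qpos"],o["grip_width"])
s=cam("side");t=cam("top")
T=R.from_euler('xyz',o["tool_rot"],degrees=True)
pts=[o["tool_pos"]+T.apply([0,y,0]) for y in(-.026,0,.026)]
crop(s,120,70,240,160,6.6,"pics/s28.png",proj(s,pts)); crop(t,60,110,360,260,2.6,"pics/t28.png")
print(rel([.565,.323,.068],R.from_euler('xyz',[180,0,91],degrees=True)))
```

```text
[0.56641804 0.32069507 0.18098837] [1.79989309e+02 5.34113487e-02 9.09769129e+01] [-56.80097522  21.58111496  32.21942388  87.2878721  -11.68531738
  74.53468293 -22.29321324] 0.05216865356851398
(array([ 0.002 , -0.0016,  0.1134]), array([ 0.04, -0.  , -0.07]))
```

View pics/s28.png

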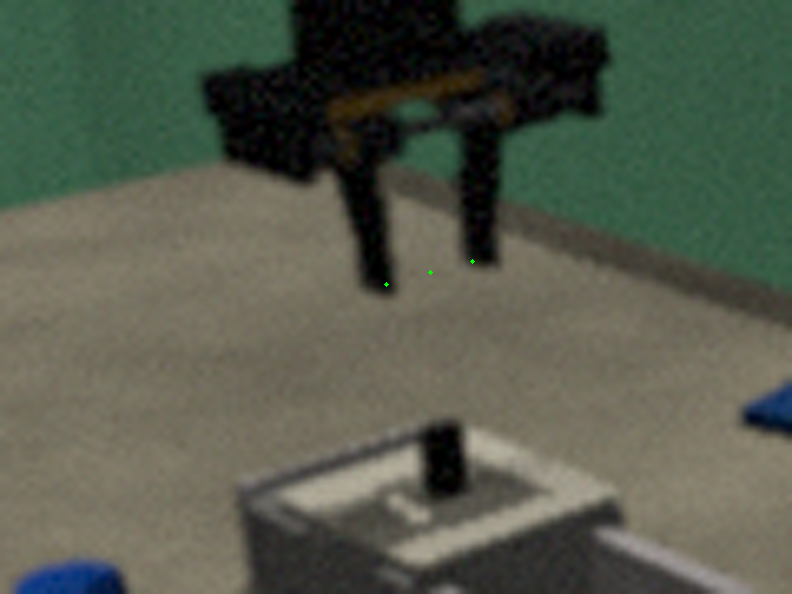

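View pics/t28.png

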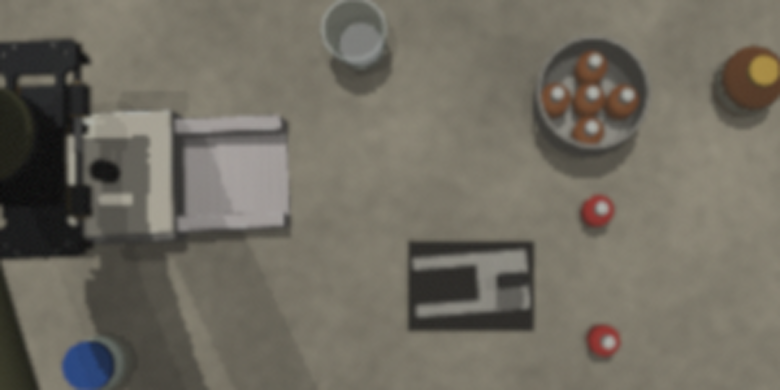

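Run:
```python
from h import *
t=cam("top")
im2=cv2.resize(t["frame"][115:175,255:315],None,fx=12,fy=12,interpolation=cv2.INTER_CUBIC)
for r,col in((.060,(0,255,0)),(.056,(0,0,255))):
    for p in proj(t,circ(.636,-.1845,r,.094)): cv2.circle(im2,(int((p[0]-255+.5)*12),int((p[1]-115+.5)*12)),1,col,-1)
cv2.imwrite("pics/pot_t4.png",im2)
cv2.imwrite("pics/pot_t4r.png",cv2.resize(t["frame"][115:175,255:315],None,fx=12,fy=12,interpolation=cv2.INTER_CUBIC))
```

```text
(no output)
```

View pics/pot_t4.png

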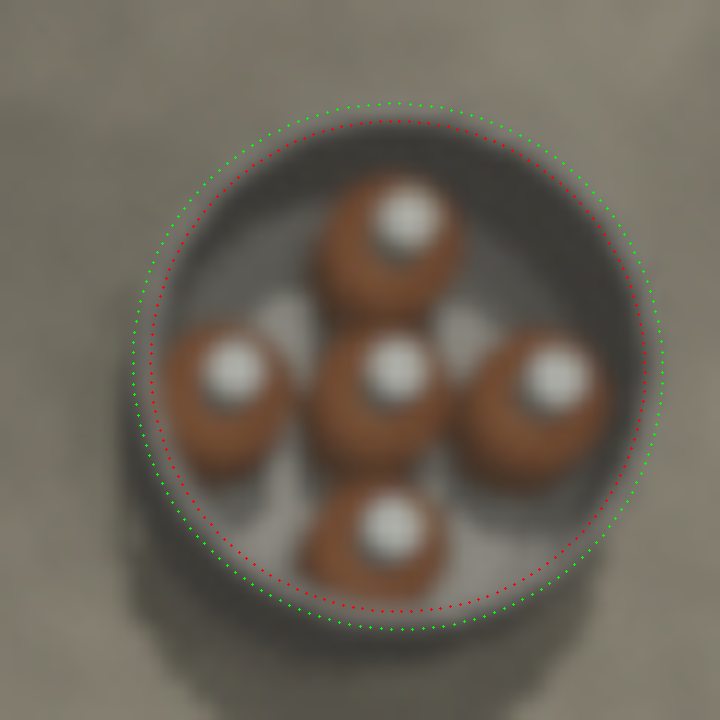

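Run:
```python
from h import *
t=cam("top")
U=lambda X,Y,x0,y0,k: ((X+.5)/k-.5+x0,(Y+.5)/k-.5+y0)
for n,p in dict(A=(234,370),B=(408,216),b1=(397,370),C=(392,527),b2=(555,378)).items(): print(n,onz(t,U(*p,255,115,12),.086).round(4))
```

```text
A [ 0.637 -0.148  0.086]
B [ 0.6716 -0.1889  0.086 ]
b1 [ 0.6362 -0.1851  0.086 ]
C [ 0.6002 -0.1828  0.086 ]
b2 [ 0.6336 -0.2212  0.086 ]
```

Call:
{"name": "servo_tool", "arguments": {"increments": [[[0.002, -0.001, 0.03, 0, 0, 0, 0.2], [0.002, -0.001, 0.07, 0, 0, 0, 0.2], [0.002, -0.001, 0.1, 0, 0, 0, 0.2], [0.002, -0.001, 0.112, 0, 0, 0, 0.2], [0.002, -0.001, 0.112, 0, 0, 0, 0.2], [0.002, -0.001, 0.112, 0, 0, 0, 0.2]]]}}

```text
time_s: 34.95
tool_pos: [0.5658, 0.325, 0.0704]
tool_rot: [179.9, -0.1, 91.0]
force: [0.4, -0.7, 0.5]
grip_width: 0.052
```

Run:
```python
from h import *
o=env.get_obs();print(o["tool_pos"],o["tool_rot"],o["force"],o["grip_width"])
s=cam("side");t=cam("top")
crop(s,130,80,230,155,8,"pics/s29.png"); crop(t,40,110,180,215,5.7,"pics/t29.png")
```

```text
[0.56582831 0.32498344 0.07044725] [ 1.79885895e+02 -6.66297380e-02  9.10000324e+01] [ 0.44372169 -0.6724109   0.46578207] 0.05197843480355614
```

View pics/s29.png

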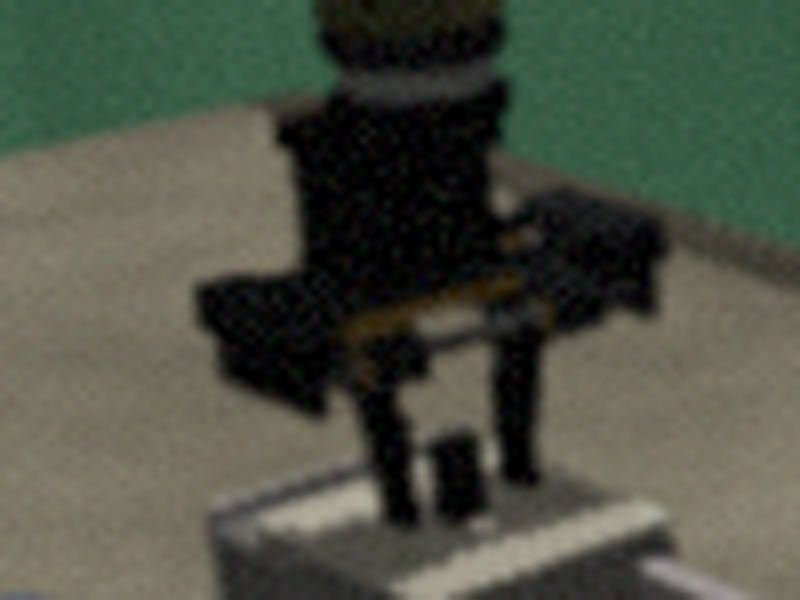

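Call:
{"name": "servo_tool", "arguments": {"increments": [[[0, 0, 0, 0, 0, 0, -1], [0, 0, 0, 0, 0, 0, -1], [0, 0, 0, 0, 0, 0, -1], [0, 0, 0, 0, 0, 0, -1], [0, 0, 0, 0, 0, 0, -1], [0, 0, 0, 0, 0, 0, -1], [0, 0, -0.03, 0, 0, 0, -1], [0, 0, -0.06, 0, 0, 0, -1], [0, 0, -0.1, 0, 0, 0, -1], [0, 0, -0.12, 0, 0, 0, -1], [0, 0, -0.12, 0, 0, 0, -1], [0, 0, -0.12, 0, 0, 0, -1]]], "squeeze": 40}}

```text
time_s: 36.25
tool_pos: [0.5641, 0.3246, 0.188]
tool_rot: [-179.9, 0.0, 91.0]
force: [-0.4, -0.2, -1.9]
grip_width: 0.0231
```

Run:
```python
from h import *
o=env.get_obs();print(o["tool_pos"],o["tool_rot"],o["force"],o["grip_width"])
s=cam("side");t=cam("top")
crop(s,130,50,230,125,8,"pics/s30.png"); crop(t,40,110,180,215,5.7,"pics/t30.png")
print(rel([.6345,-.187,.20],R.from_euler('xyz',[180,0,91],degrees=True)))
```

```text
[0.56411399 0.32461395 0.18797379] [-1.79934146e+02  2.13033407e-02  9.10214666e+01] [-0.40385696 -0.22314993 -1.88163202] 0.023131591327901976
(array([-0.5125,  0.0619, -0.0126]), array([-0.18,  0.11,  0.02]))
```

View pics/s30.png

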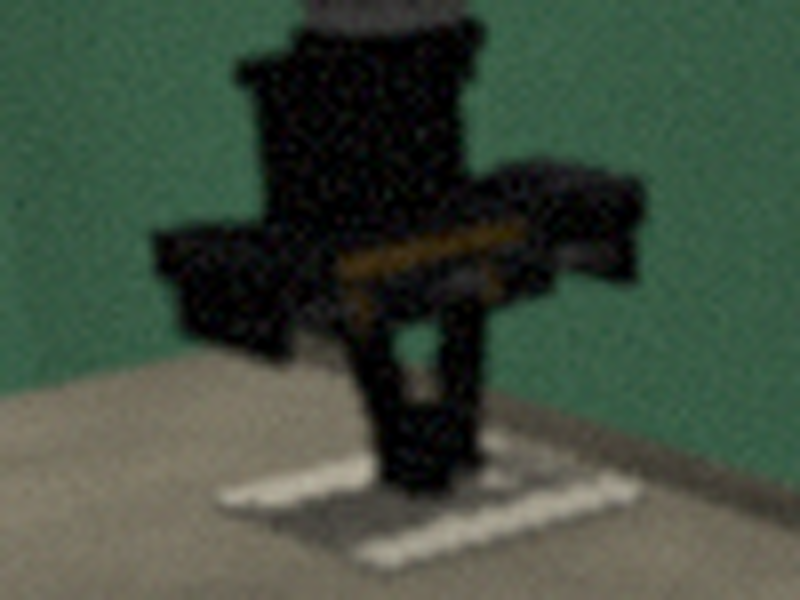

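Run:
```python
from h import *
s=cam("side");o=env.get_obs();z=.1806
U=lambda X,Y,x0,y0,k: ((X+.5)/k-.5+x0,(Y+.5)/k-.5+y0)
L=[onz(s,U(*p,130,50,8),z) for p in [(216,497),(642,490),(375,572)]]
print(np.round(L,4),(L[0]+L[1])/2,o["tool_pos"],np.linalg.norm(L[0]-L[1]))
c=o["tool_pos"]; a=np.radians(1)
P=[[c[0]+.065*(x*np.cos(a)-y*np.sin(a)),c[1]+.065*(x*np.sin(a)+y*np.cos(a)),z] for x,y in[(-1,1),(1,1),(1,-1),(-1,-1)]]
crop(s,130,50,230,125,8,"pics/s30b.png",proj(s,P))
```

```text
[[0.4971 0.3831 0.1806]
 [0.6254 0.262  0.1806]
 [0.4916 0.2544 0.1806]] [0.56124551 0.3225209  0.1806    ] [0.56349181 0.32428113 0.18652954] 0.17642455368483753
```

View pics/s30b.png

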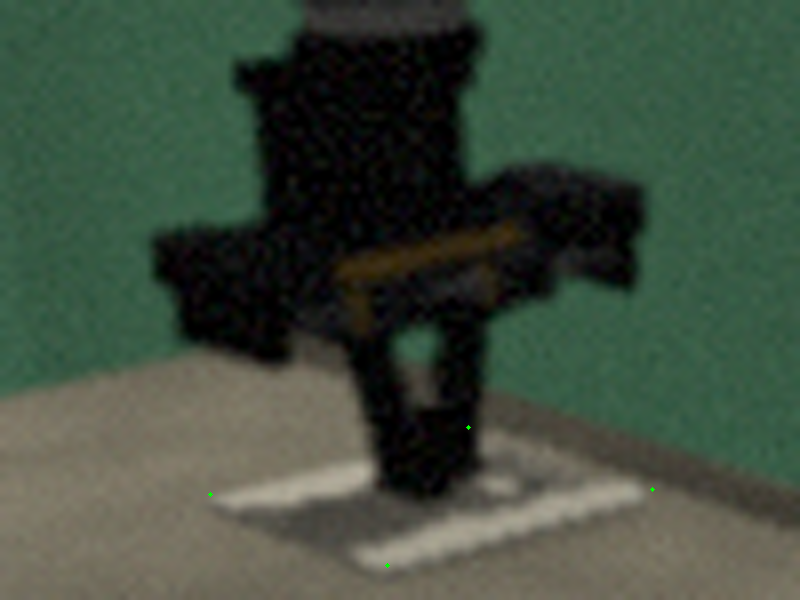

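Call:
{"name": "servo_tool", "arguments": {"increments": [[[-0.015, 0.002, -0.005, 0, 0, 0, -1], [-0.045, 0.006, -0.012, 0, 0, 0, -1], [-0.085, 0.01, -0.012, 0, 0, 0, -1], [-0.125, 0.015, -0.012, 0, 0, 0, -1], [-0.165, 0.02, -0.012, 0, 0, 0, -1], [-0.205, 0.025, -0.012, 0, 0, 0, -1], [-0.245, 0.03, -0.012, 0, 0, 0, -1], [-0.285, 0.035, -0.012, 0, 0, 0, -1], [-0.325, 0.039, -0.012, 0, 0, 0, -1], [-0.365, 0.044, -0.012, 0, 0, 0, -1], [-0.405, 0.049, -0.012, 0, 0, 0, -1], [-0.445, 0.054, -0.012, 0, 0, 0, -1], [-0.48, 0.059, -0.012, 0, 0, 0, -1], [-0.505, 0.062, -0.012, 0, 0, 0, -1], [-0.512, 0.0625, -0.012, 0, 0, 0, -1], [-0.512, 0.0625, -0.012, 0, 0, 0, -1], [-0.512, 0.0625, -0.012, 0, 0, 0, -1], [-0.512, 0.0625, -0.012, 0, 0, 0, -1]]]}}

```text
time_s: 38.2
tool_pos: [0.6366, -0.1836, 0.2007]
tool_rot: [-180.0, -0.1, 91.2]
force: [0.1, -0.3, -1.9]
grip_width: 0.023
```

Run:
```python
from h import *
o=env.get_obs();print(o["tool_pos"],o["tool_rot"],o["force"],o["grip_width"])
print(rel([.635,-.1865,.135],R.from_euler('xyz',[180,0,91],degrees=True)))
```

```text
[ 0.63658012 -0.18359886  0.20068561] [-1.79995819e+02 -8.78616514e-02  9.11901934e+01] [ 0.05641813 -0.26954525 -1.89612944] 0.022969195130993155
(array([-0.003 , -0.0016,  0.0657]), array([-0.  , -0.09,  0.19]))
```

Call:
{"name": "servo_tool", "arguments": {"increments": [[[-0.003, -0.001, 0.02, 0, 0, 0, -1], [-0.003, -0.001, 0.045, 0, 0, 0, -1], [-0.003, -0.001, 0.065, 0, 0, 0, -1], [-0.003, -0.001, 0.075, 0, 0, 0, -1], [-0.003, -0.001, 0.075, 0, 0, 0, -1], [-0.003, -0.001, 0.075, 0, 0, 0, -1]]]}}

```text
time_s: 38.8
tool_pos: [0.6359, -0.1885, 0.1267]
tool_rot: [179.9, 0.0, 91.1]
force: [0.4, -0.1, -0.7]
grip_width: 0.0228
```

Run:
```python
from h import *
o=env.get_obs();print(o["tool_pos"],o["tool_rot"],o["force"],o["grip_width"])
s=cam("side");c=o["tool_pos"];z=c[2]-.0074
a=np.radians(1)
P=[[c[0]+.065*(x*np.cos(a)-y*np.sin(a)),c[1]+.065*(x*np.sin(a)+y*np.cos(a)),z] for x,y in[(-1,1),(1,1),(1,-1),(-1,-1)]]
crop(s,260,120,380,210,6.6,"pics/s31.png",proj(s,P))
print(rel([.635,-.1865,.1064],R.from_euler('xyz',[180,0,91],degrees=True)))
```

```text
[ 0.63594364 -0.18852737  0.12672602] [1.79936407e+02 4.86847719e-03 9.10763631e+01] [ 0.36552059 -0.13008408 -0.74080525] 0.022840949554948985
(array([ 0.0025, -0.0012,  0.0208]), array([0.11, 0.02, 0.05]))
```

View pics/s31.png

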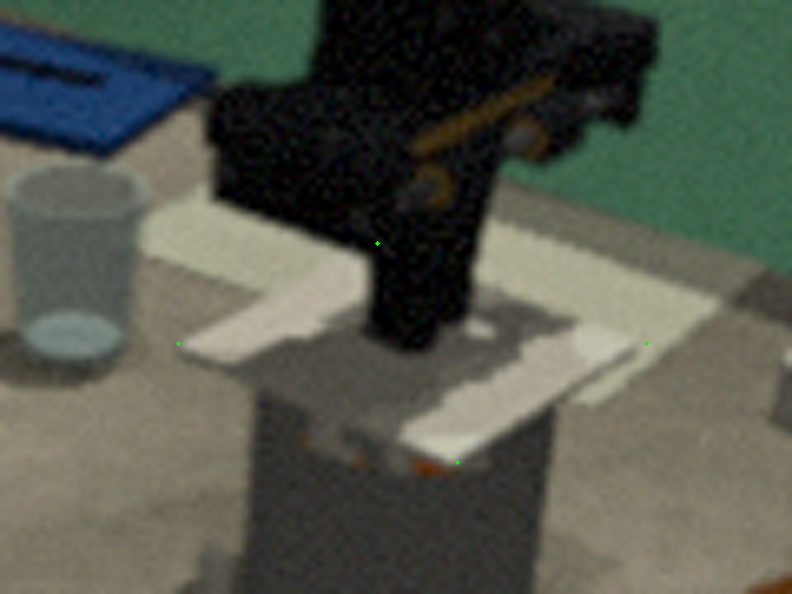

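Call:
{"name": "servo_tool", "arguments": {"increments": [[[0.0015, -0.001, 0, 0, 0, 0, -1], [0.0015, -0.001, 0.004, 0, 0, 0, -1], [0.0015, -0.001, 0.008, 0, 0, 0, -1], [0.0015, -0.001, 0.011, 0, 0, 0, -1], [0.0015, -0.001, 0.013, 0, 0, 0, -1], [0.0015, -0.001, 0.015, 0, 0, 0, -1], [0.0015, -0.001, 0.017, 0, 0, 0, -1], [0.0015, -0.001, 0.017, 0, 0, 0, -1]]]}}

```text
time_s: 39.65
tool_pos: [0.6344, -0.1877, 0.1086]
tool_rot: [180.0, 0.0, 91.0]
force: [-0.5, -0.4, -1.6]
grip_width: 0.0231
```

Call:
{"name": "servo_tool", "arguments": {"increments": [[[0, 0, 0.0008, 0, 0, 0, -1], [0, 0, 0.0016, 0, 0, 0, -1], [0, 0, 0.0024, 0, 0, 0, -1], [0, 0, 0.0028, 0, 0, 0, -1], [0, 0, 0.0028, 0, 0, 0, -1]]]}}

```text
time_s: 40.15
tool_pos: [0.6345, -0.1877, 0.1061]
tool_rot: [180.0, 0.0, 91.0]
force: [0.8, 0.1, -1.0]
grip_width: 0.0231
```

Call:
{"name": "servo_tool", "arguments": {"increments": [[[0, 0, 0.0006, 0, 0, 0, -1], [0, 0, 0.0012, 0, 0, 0, -1], [0, 0, 0.0012, 0, 0, 0, -1]]]}}

```text
time_s: 40.45
tool_pos: [0.6344, -0.1877, 0.1052]
tool_rot: [180.0, 0.0, 91.0]
force: [0.8, 0.2, 1.2]
grip_width: 0.0231
```

Run:
```python
from h import *
o=env.get_obs();print(o["tool_pos"],o["tool_rot"],o["force"],o["grip_width"])
s=cam("side");crop(s,260,120,380,210,6.6,"pics/s32.png")
```

```text
[ 0.63444109 -0.18768013  0.10517298] [1.79974507e+02 7.45066658e-04 9.10153214e+01] [0.79337603 0.21233851 1.16931107] 0.023148965376869765
```

View pics/s32.png

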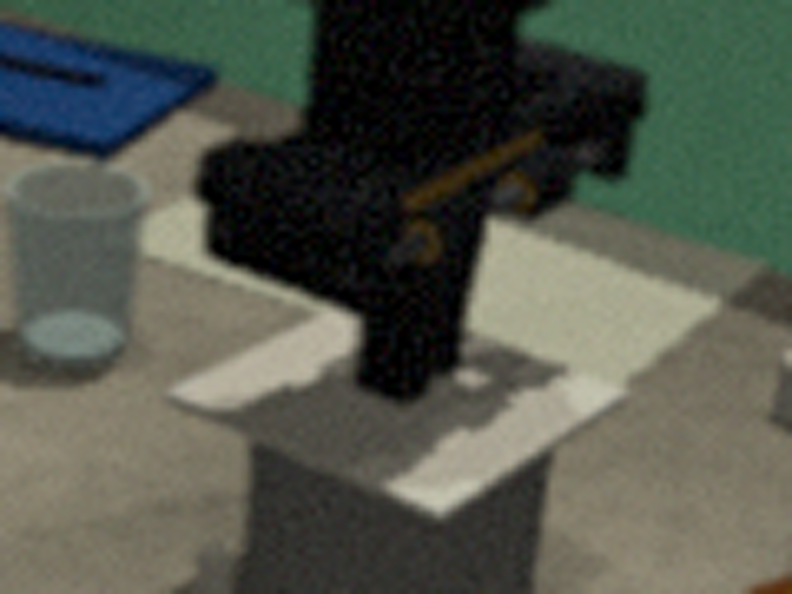

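Call:
{"name": "servo_tool", "arguments": {"increments": [[[0, 0, 0, 0, 0, 0, -0.3], [0, 0, 0, 0, 0, 0, 0], [0, 0, 0, 0, 0, 0, 0.1], [0, 0, 0, 0, 0, 0, 0.1], [0, 0, 0, 0, 0, 0, 0.1], [0, 0, -0.02, 0, 0, 0, 0.1], [0, 0, -0.05, 0, 0, 0, 0.1], [0, 0, -0.09, 0, 0, 0, 0.1], [0, 0, -0.12, 0, 0, 0, 0.1], [-0.02, -0.04, -0.13, 0, 0, 0, 0.1], [-0.05, -0.08, -0.13, 0, 0, 0, 0.1], [-0.08, -0.12, -0.13, 0, 0, 0, 0.1], [-0.11, -0.16, -0.13, 0, 0, 0, 0.1], [-0.14, -0.16, -0.13, 0, 0, 0, 0.1], [-0.17, -0.16, -0.13, 0, 0, 0, 0.1], [-0.17, -0.16, -0.13, 0, 0, 0, 0.1], [-0.17, -0.16, -0.13, 0, 0, 0, 0.1]]]}}

```text
time_s: 42.2
tool_pos: [0.4769, -0.3607, 0.2346]
tool_rot: [-180.0, -0.0, 90.9]
force: [0.2, 0.8, -0.5]
grip_width: 0.0481
```

Run:
```python
from h import *
o=env.get_obs();print(o["tool_pos"],o["tool_rot"],o["force"],o["qpos"])
s=cam("side");t=cam("top");crop(s,180,110,430,300,3.2,"pics/s33.png");crop(t,200,100,360,240,5,"pics/t33.png")
cv2.imwrite("pics/t33f.png",t["frame"])
```

```text
[ 0.47689062 -0.3606803   0.23464438] [-1.79967528e+02 -1.99220927e-02  9.09181565e+01] [ 0.22769732  0.79558722 -0.48784956] [ -8.22739022  15.75168836  51.78326216  91.45255805 -12.54338001
  78.95079356  45.85332699]
```

View pics/s33.png

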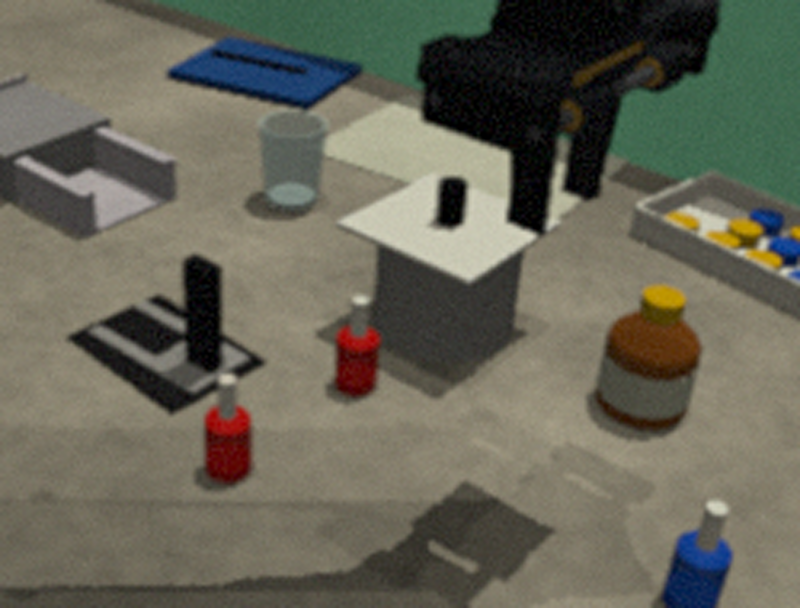

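View pics/t33.png

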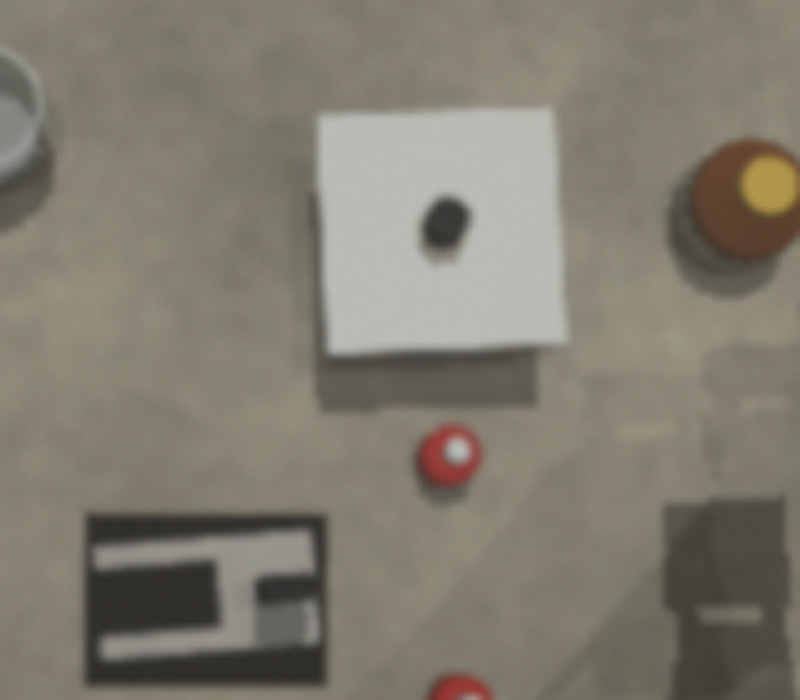

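Run:
```python
from h import *
s=cam("side");t=cam("top")
U=lambda X,Y,x0,y0,k: ((X+.5)/k-.5+x0,(Y+.5)/k-.5+y0)
T4=[U(*p,200,100,5) for p in [(317,114),(554,107),(568,343),(327,355)]]
S4=[U(*p,180,110,3.2) for p in [(338,221),None,(538,236),(470,281)] if p]
print("top",np.round(np.mean([onz(t,u,.099) for u in T4],0),4))
print("side diag mid",(onz(s,S4[0],.099)+onz(s,S4[1],.099))/2)
for a,b in((0,0),(2,1),(3,2)): print(tri(t,T4[a],s,S4[b]))
cv2.imwrite("pics/t34.png",cv2.resize(t["frame"],(768,576)))
```

```text
top [ 0.6339 -0.1846  0.099 ]
side diag mid [ 0.61529923 -0.18723286  0.099     ]
(array([ 0.67402259, -0.09060234,  0.05491862]), np.float64(0.0901539491888296))
(array([ 0.58192961, -0.26661173,  0.13451534]), np.float64(0.052521287495308294))
(array([ 0.6050622 , -0.1670996 ,  0.04451491]), np.float64(0.10718601096164343))
```

View pics/t34.png

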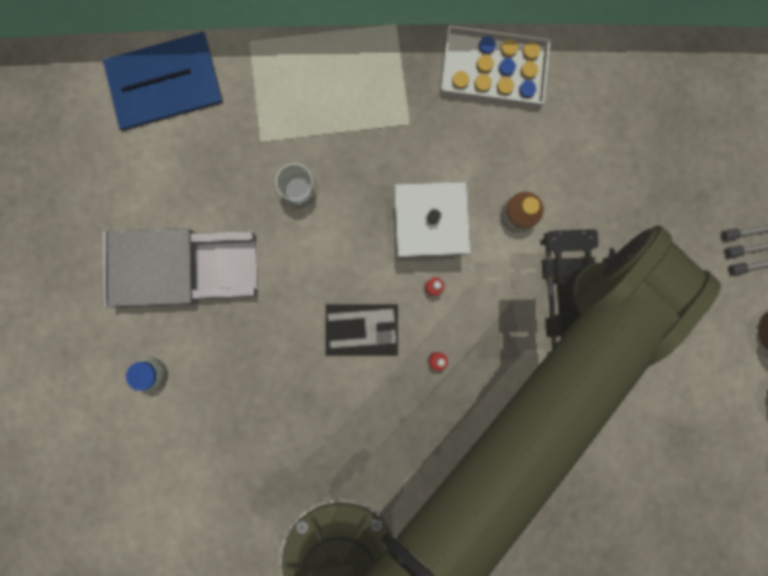

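Run:
```python
from h import *
s=cam("side");t=cam("top")
U=lambda X,Y,x0,y0,k: ((X+.5)/k-.5+x0,(Y+.5)/k-.5+y0)
T4=[U(*p,200,100,5) for p in [(317,114),(554,107),(568,343),(327,355)]]
S4=[U(*p,180,110,3.2) for p in [(338,221),(543,236),(470,281)]]
for a,b in((3,0),(1,1),(2,2)): print(tri(t,T4[a],s,S4[b]))
c=(.634,-.187);a=np.radians(1)
P=[[c[0]+.065*(x*np.cos(a)-y*np.sin(a)),c[1]+.065*(x*np.sin(a)+y*np.cos(a)),.099] for x,y in[(-1,1),(1,1),(1,-1),(-1,-1)]]
crop(s,270,150,370,225,8,"pics/s35.png",proj(s,P))
```

```text
(array([ 0.56796564, -0.12147098,  0.09793341]), np.float64(0.002279017779594254))
(array([ 0.69827465, -0.24448934,  0.0839105 ]), np.float64(0.015000967829586943))
(array([ 0.57092494, -0.25131422,  0.0968057 ]), np.float64(0.0005351546451914815))
```

View pics/s35.png

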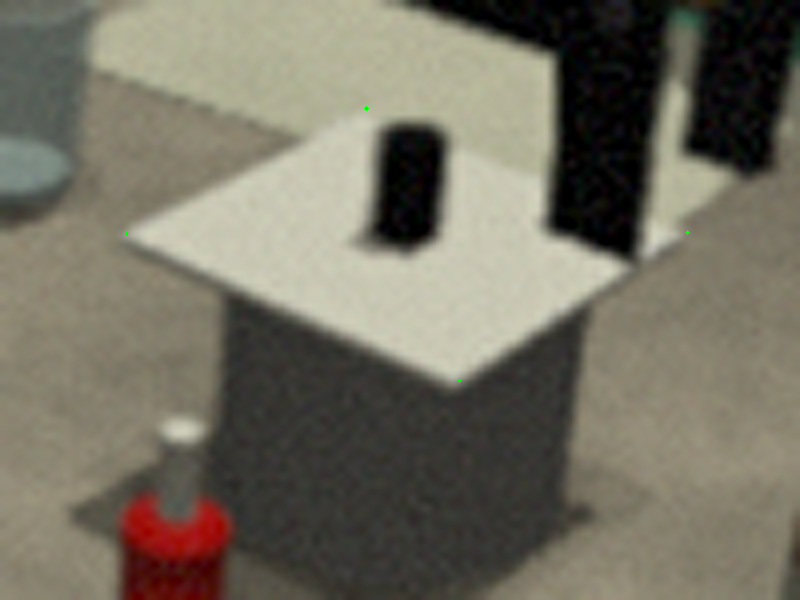

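Run:
```python
from cell import env
print(env.get_obs()["joint_velocities"].round(2)); print(env.sign_off())
```

```text
[ 0.15 -0.01  0.26 -0.08 -0.05  0.04  0.1 ]
the job is handed in; nothing more can be done
None
```

I finished the job and handed it in at about 42 s of the 210 s allowed; signing off returned no verdict.

**What I did**
- I gripped the lifter by its handle, tipped the lid over the step onto the shelf knob up, and set the lifter back on its pad. The fingers stayed off the lid until then.
- I stood all three amber bottles from the bench in the pot with the two already there. One of the three had been knocked about 4 cm aside, so I measured its position again before picking it up.
- I took the lid by its knob and lowered it into the pot's mouth, where light contact showed it had landed. The red and blue bottles were left alone.

**What the last checks showed**
- **Lid:** it looks level. Two of its corners came out 97–98 mm high, where 99 mm is nominal, and the outline drawn at 99 mm fits the side picture. Its centre is about 1–2 mm from my estimate of the pot's centre. A third corner was partly behind a finger and its reading was unusable.
- **Bottles:** all five stood upright in the pot in the last pictures before the lid went on.
- **Lifter and surroundings:** the lifter lies flat on the pad where it began. I saw no movement of the solvent bottle, beaker or jar, though I did not measure it.

**What disagreed**
- The two cameras differed by 3–5 mm in places, so I corrected them against the arm's own position readings. That leaves the pot's centre known only to about 2 mm.
- While the last bottle went in, I felt about 5 N sideways, probably a finger touching the wall of the pot. It vanished after a 2 mm shift.

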